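# Find the flat air bottle with the push-on gauge

### The arm

A 7-joint arm with a two-finger parallel gripper is mounted at the origin on a cart in front of the work surface, level with it; the furniture and walls round the work are solid. World frame = base frame: x ahead of the robot, y to its left, z up, the work surface at z = 0. Lengths are in m, angles in rad, forces in N, time in s.
With the tool pointing down it reaches from about 0.4 to 0.85 m from the base axis. Payload 10.4 kg.
Tool frame: the origin (TCP) lies on the centre line of the jaws, within the pads' length; the fingertips stand 22 mm ahead of it and the grasp point (between the pads) lies 3 mm ahead of it; x points along the fingers, y is the direction in which the jaws open and shut, and the axes are right-handed (so a half turn about x gives the same grasp; the last joint's range is limited). The gripper opens to 87 mm and grips with 3 to 60 N. Pads are 19 mm wide; open, the fingers measure 117 mm over their backs; the gripper's body (75 mm by 190 mm) begins 51 mm behind the grasp point.
Start: joints at [1.282, 0.332, -0.065, 1.46, 0.022, 1.35, -0.088], TCP at [0.164, -0.603, 0.245] pointing down, gripper open.
Joint ranges: [-2.6, 2.6], [-0.5, 2.12], [-1.47, 1.34], [0.16, 2.42], [-1.27, 4.41], [0.06, 2.06], [-2.6, 2.6]. Speed limits (rad/s): [2.22, 2.22, 2.79, 2.79, 3.14, 3.14, 3.14].

### API

Orientations are given as a unit quaternion [x, y, z, w].
In Python, from bench import * gives the robot as it stands.
- The arm moves only by the tool arm_command, never from a script. Its argument "targets" is one flat list of numbers, 7 for each row, row after row: the turn, a rotation vector about the tool's x, y, z in units of 45 degrees (1.0 is 45 degrees), then the shift along the tool's x, y, z in units of 25 mm (1.0 is 25 mm), then the opening, from 0 (shut) to 1 (fully open). In form: [wx, wy, wz, tx, ty, tz, fingers, wx, wy, wz, tx, ty, tz, fingers, ...]. A call has 1 to 12 rows; each row shifts and turns the pose as measured when the row begins, along the tool's axes as they then stand; what a row does not reach is not made up. A row lasts 1/12 s, in which the tool goes at most 41.7 mm and 7.16 degrees, less where a joint would pass 70% of its speed; a pose out of reach is approached as far as the arm can. A call with a number of a shift or a turn outside -1 to 1 is refused whole. A call with a gripper value outside its range is refused whole. The fingers move at their own pace and stop on an object; "newtons" is the grip in N (left out, the last holds). Time passes only in rows, so rows that do not move let the fingers close. It gives the time, the measured TCP pose, the force and the opening at its end, in the units of the state.
- read_state(): the state, without advancing time (a new reading comes with each control period).
- camera(name): name is "scene" or "side" or "wrist"; returns the picture (400x640x3 uint8, red, green, blue); there is no depth.
- calibration(name): a dict with "camera_matrix" (3x3 intrinsics, pixels), "R" (3x3) and "t" (3): a world point X has camera coordinates R X + t; the wrist camera has in their place "tool_from_camera" (4x4, takes a point from camera to tool coordinates, whose origin is the TCP and whose axes are the tool frame's). Camera axes: x right, y down, z forward; pixel columns grow to the right and rows downward; lengths in m; the calibration is good to about 2 mm. The wrist camera is an equidistant fisheye: a pixel r from the principal point sees the ray r / f radians off the axis. A picture is of the moment at which its call begins: read the wrist's pose just before it. calibration takes no time and is no camera call.
- close_job(): hands the job in, once; it reports no verdict.
The state is a dict: "time": time; "joint_positions": joint angles; "joint_vel": joint speeds; "joint_torque": joint torques, N m; "ee_pos": TCP position; "eef_rot": TCP orientation; "ft_force": force on the tool from outside, world axes, zero at the start; "torque": the same for the moment, N m; "width": finger opening in m.
Only numpy, scipy, OpenCV 4.12 (cv2) and the standard library are available. Lean on these libraries where they do the work, as an engineer would, in place of code of your own. Each camera call takes 0.05 s, during which the arm holds its last target.

### The job

One of the two air bottles in the wooden rack has gone flat: push the gauge squarely and firmly down onto their valves, without overloading the stem, until you have had it on the one that hardly moves the rod. Put the gauge back on its stand, chuck in the cup and barrel in the fork, and set the flat bottle upright in the steel pan; the good bottle stays standing in the rack, and the other things on the table stay where they are.

Things in the scene. Friction and masses are not known exactly. Their poses are not given: they have to be found in the camera images.
- gauge: pressure gauge, 0.16 kg, parked on its stand. Steel block as head (32 mm along x, 20 mm across y, 24 mm high); under it a round steel chuck 22 mm wide, open below with a bell mouth 27 mm wide; a barrel 15 mm wide runs level from the head along -x to x = -104 mm, 42 mm above the mouth, and a white rod comes out of its end. Origin: centre of the chuck's mouth; z up the chuck
- gauge_head (a point): centre of the gauge's block-shaped head, the place to grip (across y, from above), 42 mm above the chuck's mouth; axes as gauge
- gauge_washer_face (a point): face of the sprung rubber sealing washer, 11 mm up the chuck's 14 mm bore (bell 19 mm inside). Pushed over a stem, a sprung foot 5 mm below it moves first (1.1 N/mm, 6 N at most), then the stem's tip squeezes the washer: 7 N/mm over 4 mm, then solid. The reading is true once it is squeezed: push with 12 to 18 N in all. Under 10 N does not seal, over 25 N harms the valve
- gauge_rod (a joint): how far the white rod stands out of the barrel's end beyond its rest (m; marks every 5 mm). Sprung: it reads only while the gauge is held on a valve and goes back to 0. A charged bottle drives it out about 20 mm, a flat one less than 8 mm
- bottle_1_core (a joint): how far the check ball in the tip of bottle_1's valve stem is pushed in (m): 0 shut, at most 0.012. Air pushes it shut again after gauging; in a flat bottle nothing does, so it stays in, 5 to 10 mm deep
- bottle_2_core (a joint): how far the check ball in the tip of bottle_2's valve stem is pushed in (m): 0 shut, at most 0.012. Air pushes it shut again after gauging; in a flat bottle nothing does, so it stays in, 5 to 10 mm deep
- bottle_1: one of two alike air bottles in the rack, about 0.4 kg: aluminium body 56 mm wide, steel neck 28 mm wide from 72 to 102 mm up (grip it there), then on the same axis a brass valve stem 11 mm wide whose tip stands 16 to 30 mm above the neck's top: it differs from bottle to bottle and is not measured. Only the gauge tells which is flat. Origin: centre of the underside; z up
- bottle_2: one of two alike air bottles in the rack, about 0.4 kg: aluminium body 56 mm wide, steel neck 28 mm wide from 72 to 102 mm up (grip it there), then on the same axis a brass valve stem 11 mm wide whose tip stands 16 to 30 mm above the neck's top: it differs from bottle to bottle and is not measured. Only the gauge tells which is flat. Origin: centre of the underside; z up
- rack: fixed wooden block, 100 x 204 x 28 mm, with two round nests 59 mm wide and 18 mm deep (floor 10 mm above the table), 50 mm either side of its middle along y. Origin: centre of its underside
- gauge_stand: fixed grey plate 145 x 62 x 8 mm with a round dark cup (36 mm wide inside, rim 21 mm above the table) for the chuck and, 85 mm from it along -x, a fork for the barrel (prongs 24 mm apart, tops 57.5 mm above the table; the parked barrel's axis is 50 mm above it). Origin: under the cup's centre, on the table
- stand_cup (a point): centre of the cup's floor, 8 mm above the table, where the chuck's mouth stands when the gauge is parked; axes as gauge_stand, the fork lies along -x
- pan: fixed stainless steel pan with a rolled rim, 281 x 301 mm over the rim, 65 mm high; flat floor about 200 x 200 mm, 6 mm thick. Origin: centre of its underside
- shaft_collar: metal clamp collar, 30 mm wide, 12 mm high, lying in front of the rack; origin under its middle
- star_knob: black star knob with an upright stud, 40 mm wide, 46 mm high, in front of the gauge stand; origin under its middle
- spacer_post: white post 17 mm wide and 60 mm high, standing behind the gap between rack and gauge stand; origin under its middle
There are look-alikes about, which are no part of the job. What is shaped like the bottle_1 but purple is not meant.

How it is judged:
On the way:
1. the gauge is held upright and centred on a bottle's valve with more than 10 N, so that it seals, and its rod comes out less than 10 mm: this is the flat bottle (((contact force between gauge and bottle_1 above 10 N and horizontal distance between gauge and bottle_1 below 0.006 m) or (contact force between gauge and bottle_2 above 10 N and horizontal distance between gauge and bottle_2 below 0.006 m)) and angle between gauge's own z axis and vertical below 0.12 rad and value of joint gauge_rod below 0.01 m), for 0.3 s.
At the end, for the whole second after the job is handed in: Bottle whose ball stays in (over 3 mm) upright (0.15 rad) and still on the pan's floor within 100 mm of its middle along each side; gauge parked: mouth within 8 mm of the cup's centre, 5 mm of its floor, barrel in the fork; other bottle upright in its nest, moved under 20 mm (((value of joint bottle_1_core above 0.003 m and x of bottle_1 in the frame of pan between -0.1 and 0.1 m and y of bottle_1 in the frame of pan between -0.1 and 0.1 m and z of bottle_1 in the frame of pan below 0.02 m and angle between bottle_1's own z axis and vertical below 0.15 rad and linear speed of bottle_1 below 0.03 m/s and height (world z) of bottle_2 below 0.016 m and distance of bottle_2 from where it was at the start of the episode below 0.02 m and angle between bottle_2's own z axis and vertical below 0.1 rad) or (value of joint bottle_2_core above 0.003 m and x of bottle_2 in the frame of pan between -0.1 and 0.1 m and y of bottle_2 in the frame of pan between -0.1 and 0.1 m and z of bottle_2 in the frame of pan below 0.02 m and angle between bottle_2's own z axis and vertical below 0.15 rad and linear speed of bottle_2 below 0.03 m/s and height (world z) of bottle_1 below 0.016 m and distance of bottle_1 from where it was at the start of the episode below 0.02 m and angle between bottle_1's own z axis and vertical below 0.1 rad)) and horizontal distance between gauge and stand_cup below 0.008 m and z of gauge in the frame of stand_cup below 0.005 m and angle between gauge's own z axis and vertical below 0.1 rad and linear speed of gauge below 0.03 m/s and angle between the x axis of gauge and the x axis of gauge_stand, either way round below 0.15 rad); the robot touches nothing.
It fails at once if a valve stem is loaded with more than 25 N by the gauge (contact force between gauge and bottle_1 above 25 N or contact force between gauge and bottle_2 above 25 N).
It fails at once if another thing on the table (shaft_collar, star_knob, spacer_post) is moved by more than 30 mm (distance of any of shaft_collar, star_knob, spacer_post from where it was at the start of the episode above 0.03 m).
It also fails if it takes over 72 s, if anything falls off the work surface, if the arm or the gripper's body presses on something with over 40 N, if the wrist force passes 120 N, or if a joint passes its speed limit or range.

## Working session

There is one attempt and no reset: what is moved stays moved. The work goes in short steps, Python scripts to look and compute and a tool call to move; the robot and the scene stay as the last step left them, time stands still between calls to the robot, and variables do not carry over. Pictures are saved under pics/ and viewed, and the job is handed in when it is done.

Besides the shell and the picture viewer there is one more tool, called after "Call:" as name(argument=value, ...) on one line, values as JSON. arm_command: Moves the arm, as the interface text tells. Shifts and turns lie within -1 to 1; 1 stands for 25 mm of shift or 45 degrees of turn. Its arguments: {"type":"object","properties":{"targets":{"type":"array","items":{"type":"number","minimum":-1,"maximum":1}},"newtons":{"type":"number"}},"required":["targets"]}

```bash
mkdir -p pics; ls
python3 - <<'E'
from bench import *
import cv2
s=read_state(); print(s)
for n in ("scene","side","wrist"):
    im=camera(n); cv2.imwrite(f"pics/a_{n}.png",im[:,:,::-1])
    print(n,calibration(n))
E
```

```text
pics
{'time': 0.0, 'joint_positions': array([ 1.2823912 ,  0.3328616 , -0.0646901 ,  1.46092985,  0.02159313,
        1.34990884, -0.08848044]), 'joint_vel': array([ 1.06563812e-04,  6.58936725e-04,  1.28447092e-03, -8.01071374e-05,
        1.68237999e-03, -2.98512336e-04, -7.86333985e-05]), 'joint_torque': array([ 1.15544492e-03, -6.23262691e+01,  2.51689920e-02, -3.89891481e+01,
       -6.14356413e-02,  3.99582752e-02,  1.22980814e-04]), 'ee_pos': array([ 0.1640777 , -0.60271058,  0.24376579]), 'eef_rot': array([-0.70078158, -0.09420177,  0.70095755, -0.09321861]), 'ft_force': array([-0.39219779,  0.18078035,  0.87329522]), 'torque': array([0.05001137, 0.05051205, 0.05040395]), 'width': 0.08708198113274045}
scene {'camera_matrix': array([[397.32517325,   0.        , 325.32135318],
       [  0.        , 397.32517325, 200.19986154],
       [  0.        ,   0.        ,   1.        ]]), 'R': array([[-0.6394609 , -0.76864865, -0.01640113],
       [-0.3220476 ,  0.28716973, -0.90211911],
       [ 0.69812255, -0.57158796, -0.43117527]]), 't': array([0.31332745, 0.26202689, 0.71987119])}
s
[... 218 characters left out ...]
.01445137],
       [-0.04326715,  0.4381141 , -0.89787749],
       [ 0.1208623 , -0.88982309, -0.44000815]]), 't': array([0.47278645, 0.12204448, 1.02626779])}
wrist {'camera_matrix': array([[309.70691629,   0.        , 323.1204752 ],
       [  0.        , 309.70691629, 199.299987  ],
       [  0.        ,   0.        ,   1.        ]]), 'tool_from_camera': array([[-4.11171177e-05, -2.48106163e-01,  9.68732848e-01,
        -1.41244128e-01],
       [ 9.99999247e-01,  1.17817540e-03,  3.44191555e-04,
         1.54425060e-04],
       [-1.22673326e-03,  9.68732132e-01,  2.48105928e-01,
        -6.80999084e-02],
       [ 0.00000000e+00,  0.00000000e+00,  0.00000000e+00,
         1.00000000e+00]])}
```

View pics/a_scene.png

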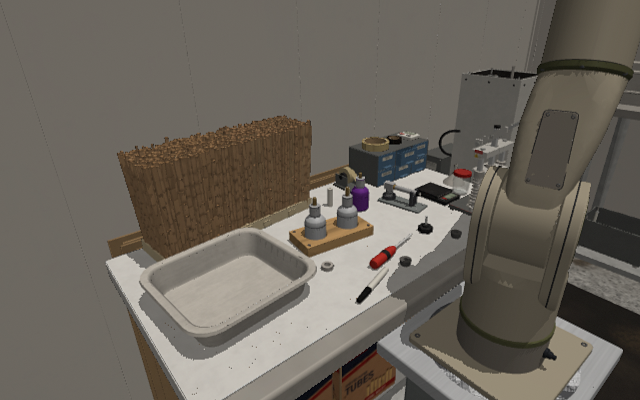

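View pics/a_side.png

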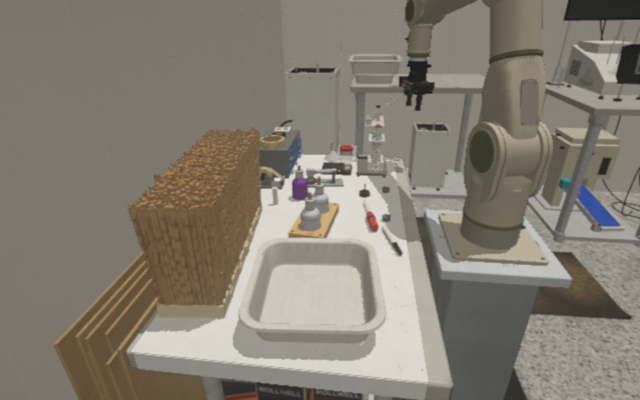

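View pics/a_wrist.png

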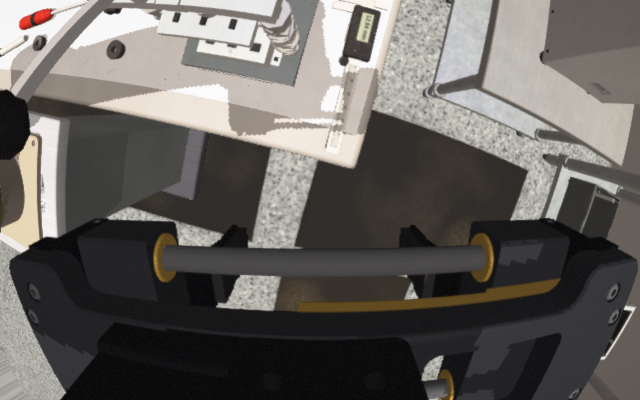

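```bash
python3 - <<'E'
import cv2
a=cv2.imread('pics/a_scene.png')[150:290,270:480]; cv2.imwrite('pics/b1.png',cv2.resize(a,(798,532),interpolation=cv2.INTER_CUBIC))
a=cv2.imread('pics/a_side.png')[140:260,240:420]; cv2.imwrite('pics/b2.png',cv2.resize(a,(792,528),interpolation=cv2.INTER_CUBIC))
E
cat > h.py <<'E'
from bench import *
import numpy as np, cv2
from scipy.spatial.transform import Rotation as Ro
from scipy.optimize import least_squares
C={n:calibration(n) for n in ("scene","side","wrist")}
def proj(n,X,st=None):
    X=np.atleast_2d(X).astype(float); c=C[n];K=c["camera_matrix"]
    if n!="wrist":
        p=X@c["R"].T+c["t"]; q=p/p[:,2:]
        return (q@K.T)[:,:2]
    T=c["tool_from_camera"]; R=Ro.from_quat(st[1]).as_matrix()
    p=((X-st[0])@R-T[:3,3])@T[:3,:3]
    th=np.arctan2(np.hypot(p[:,0],p[:,1]),p[:,2]); ph=np.arctan2(p[:,1],p[:,0])
    return np.c_[K[0,2]+K[0,0]*th*np.cos(ph),K[1,2]+K[1,1]*th*np.sin(ph)]
def ray(n,uv,st=None):
    c=C[n];K=c["camera_matrix"];u=(uv[0]-K[0,2])/K[0,0];v=(uv[1]-K[1,2])/K[1,1]
    if n!="wrist":
        o=-c["R"].T@c["t"]; d=c["R"].T@np.array([u,v,1])
    else:
        r=np.hypot(u,v)+1e-12; d=np.array([np.sin(r)*u/r,np.sin(r)*v/r,np.cos(r)])
        T=c["tool_from_camera"];R=Ro.from_quat(st[1]).as_matrix()
        o=st[0]+R@T[:3,3]; d=R@T[:3,:3]@d
    return o,d/np.linalg.norm(d)
def atz(n,uv,z,st=None):
    o,d=ray(n,uv,st); return o+d*(z-o[2])/d[2]
def tri(obs):
    A=np.zeros((3,3));b=np.zeros(3);L=[]
    for n,uv,*st in obs:
        o,d=ray(n,uv,st[0] if st else None);P=np.eye(3)-np.outer(d,d);A+=P;b+=P@o;L.append((o,d))
    X=np.linalg.solve(A,b)
    return X,[np.linalg.norm(np.cross(X-o,d)) for o,d in L]
def snap(n,f):
    s=read_state(); im=camera(n)[:,:,::-1].copy(); cv2.imwrite(f"pics/{f}.png",im)
    return im,(s["ee_pos"],s["eef_rot"])
def crop(im,f,u0,u1,v0,v1,k): cv2.imwrite(f"pics/{f}.png",cv2.resize(im[v0:v1,u0:u1],None,fx=k,fy=k,interpolation=cv2.INTER_CUBIC))
E
```

```text
(no output)
```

View pics/b1.png

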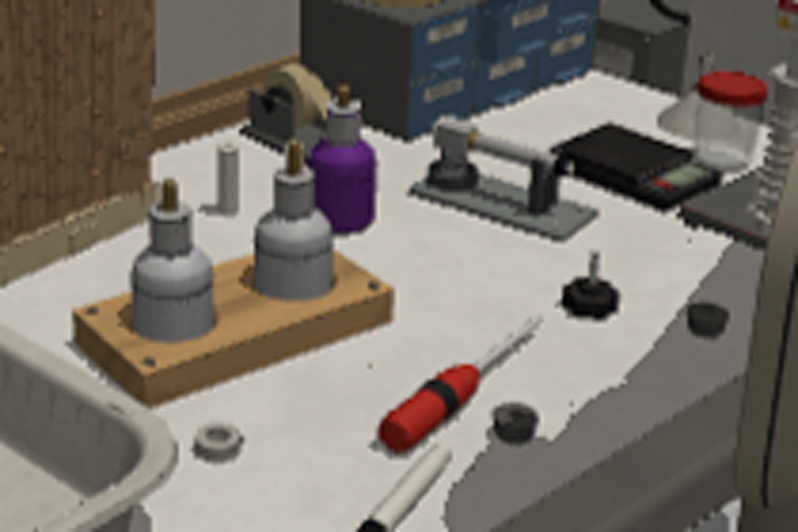

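View pics/b2.png

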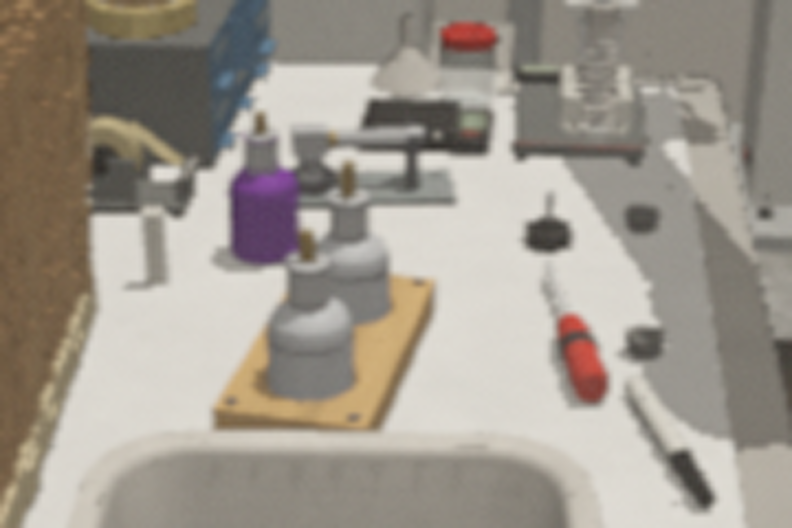

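Run:
```python
from h import *
S=lambda a,b:("scene",(270+a/3.8,150+b/3.8))
D=lambda a,b:("side",(240+a/4.4,140+b/4.4))
for n,o in dict(stemA=[S(170,182),D(306,233)],stemB=[S(294,145),D(348,165)],purple=[S(344,88),D(260,117)],head=[S(453,125),D(311,128)],fork=[S(543,155),D(413,122)],post=[S(228,148),D(150,205)],collar=[S(218,440)],knob=[S(595,255),D(549,197)],
 panNL=[("scene",(247,233)),("side",(258,243))]).items():
    if len(o)>1: print(n,tri(o))
    print('   z0',atz(*o[0],0.0))
# pan rim at z=.065
for uv in [(247,233),(316,268),(143,272),(200,342)]: print(uv,atz("scene",uv,0.065))
for uv in [(258,240),(374,240),(245,330),(384,330)]: print('side',uv,atz("side",uv,0.065))
```

```text
stemA (array([0.49237062, 0.02979469, 0.12946256]), [np.float64(0.000986017634108593), np.float64(0.0009860176341085058)])
   z0 [ 0.71221977 -0.13992879  0.        ]
stemB (array([ 0.4780117 , -0.06754014,  0.13283985]), [np.float64(0.00021936644035005145), np.float64(0.00021936644035014591)])
   z0 [ 0.69907188 -0.27238203  0.        ]
purple (array([ 0.56142923, -0.19702389,  0.11409915]), [np.float64(0.0017085850027260434), np.float64(0.0017085850027259522)])
   z0 [ 0.76843902 -0.40302997  0.        ]
head (array([ 0.53866052, -0.30149279,  0.06180068]), [np.float64(0.0003009421897706665), np.float64(0.00030094218977069304)])
   z0 [ 0.63459179 -0.41295201  0.        ]
fork (array([ 0.454946  , -0.3139092 ,  0.06218583]), [np.float64(0.002567804466425866), np.float64(0.002567804466425873)])
   z0 [ 0.53618981 -0.42123577  0.        ]
post (array([ 0.63639884, -0.14214622,  0.05871506]), [np.float64(0.002178843443941865), np.float64(0.0021788434439418904)])
   z0 [ 0.73378729 -0.22365895  0.        ]
   z0 [0.39258581 0.07465452 0.        ]
knob (array([ 0.34243966, -0.23418701,  0.04069405]), [np.float64(0.0020603331243125057), np.float64(0.0020603331243124858)])
   z0 [ 0.38968623 -0.30281949  0.        ]
panNL (array([0.60529416, 0.16580154, 0.04015251]), [np.float64(0.006650687265497337), np.float64(0.006650687265497247)])
   z0 [0.65834916 0.14165071 0.        ]
(247, 233) [0.55516094 0.19293044 0.065     ]
(316, 268) [0.33025097 0.1569174  0.065     ]
(143, 272) [0.55683012 0.43847438 0.065     ]
(200, 342) [0.29313442 0.4295102  0.065     ]
side (258, 240) [0.60131111 0.17768452 0.065     ]
side (374, 240) [0.3158491  0.14732821 0.065     ]
side (245, 330) [0.54576745 0.46207312 0.065     ]
side (384, 330) [0.30121489 0.43402201 0.065     ]
```

```bash
cat >> h.py <<'E'
def plan(pos,zdir=None,n=None,show=True,maxs=0.9):
    """rows to reach TCP pos with tool pointing down and tool z horizontal direction yaw zdir (rad, world)"""
    s=read_state(); p=np.array(s["ee_pos"]); R=Ro.from_quat(s["eef_rot"])
    if zdir is None:
        z=R.as_matrix()[:,2]; zdir=np.arctan2(z[1],z[0])
    xa=np.array([0,0,-1.]); za=np.array([np.cos(zdir),np.sin(zdir),0]); ya=np.cross(za,xa)
    Rt=Ro.from_matrix(np.c_[xa,ya,za])
    d=np.array(pos)-p; rv=(R.inv()*Rt).as_rotvec()
    N=n or int(max(1,np.ceil(np.linalg.norm(d)/0.025/maxs),np.ceil(np.degrees(np.linalg.norm(rv))/6.5)))
    rows=[];Rc=R
    for i in range(N):
        dr=(R.inv()*Rt).as_rotvec()/N
        t=Rc.inv().apply(d/N)/0.025; w=np.array(dr)/(np.pi/4)
        rows.append(np.r_[w,t]); Rc=Rc*Ro.from_rotvec(dr)
    if show:
        print("now",p.round(4),"N",N,"total rot deg",np.degrees(np.linalg.norm(rv)).round(1))
        for r in rows: print(np.array2string(r,precision=3,suppress_small=True,separator=', '))
    return rows
def st():
    s=read_state();R=Ro.from_quat(s["eef_rot"]).as_matrix()
    z=R[:,2]
    print("t",round(s["time"],2),"p",s["ee_pos"].round(4),"yaw",np.arctan2(z[1],z[0]).round(4),"tilt",R[:2,0].round(4),"F",s["ft_force"].round(2),"w",round(s["width"],4),"q",s["joint_positions"].round(2))
    return s
E
python3 - <<'E'
from h import *
st(); s=read_state(); print(Ro.from_quat(s["eef_rot"]).as_matrix().round(3))
for uv in [(365,173),(385,173),(345,158),(330,170),(351,153)]: print(atz("side",uv,0))
for uv in [(450,205),(470,210),(498,120)]: print(atz("scene",uv,0))
E
```

```text
t 0.15 p [ 0.1641 -0.6028  0.2439] yaw -2.8758 tilt [-0.0003  0.001 ] F [ 0.26 -0.31  0.03] w 0.0869 q [ 1.28  0.33 -0.06  1.46  0.02  1.35 -0.09]
[[-0.     0.263 -0.965]
 [ 0.001 -0.965 -0.263]
 [-1.    -0.001  0.   ]]
[ 0.34188243 -0.42946905  0.        ]
[ 0.26376073 -0.43681397  0.        ]
[ 0.43041701 -0.58968669  0.        ]
[ 0.48235168 -0.44744096  0.        ]
[ 0.40732501 -0.6559076   0.        ]
[ 0.39129861 -0.42170512  0.        ]
[ 0.33161301 -0.43737028  0.        ]
[ 0.82740087 -1.49866825  0.        ]
```

Call:
arm_command(targets=[0,0,0,-1,0,0,1,0,0,0,-1,0,0,1,0,0,0,-1,0,0,1,0,0,0,-1,0,0,1,0,0,0,-1,0,0,1,0,0,0,-1,0,0,1,0,0,0,-1,0,0,1])

```text
time: 0.73
ee_pos: [0.1632, -0.6005, 0.4165]
eef_rot: [-0.7, -0.1, 0.702, -0.087]
ft_force: [0.7, -0.7, 0.3]
width: 0.0873
```

Run:
```python
from h import *
st(); plan([0.47,-0.28,0.38],-2.99)
```

```text
t 0.73 p [ 0.1632 -0.6005  0.4165] yaw -2.8757 tilt [-0.0059  0.0174] F [ 0.72 -0.71  0.32] w 0.0873 q [ 1.27  0.32 -0.05  1.12  0.02  1.72 -0.08]
now [ 0.1632 -0.6005  0.4165] N 20 total rot deg 6.6
[ 0.007,  0.   ,  0.001,  0.081, -0.456, -0.761]
[ 0.007,  0.   ,  0.001,  0.08 , -0.46 , -0.758]
[ 0.007,  0.   ,  0.001,  0.08 , -0.465, -0.755]
[ 0.007,  0.   ,  0.001,  0.08 , -0.469, -0.753]
[ 0.007,  0.   ,  0.001,  0.079, -0.473, -0.75 ]
[ 0.007,  0.   ,  0.001,  0.079, -0.478, -0.747]
[ 0.007,  0.   ,  0.001,  0.078, -0.482, -0.744]
[ 0.007,  0.   ,  0.001,  0.078, -0.486, -0.742]
[ 0.007,  0.   ,  0.001,  0.078, -0.491, -0.739]
[ 0.007,  0.   ,  0.001,  0.077, -0.495, -0.736]
[ 0.007,  0.   ,  0.001,  0.077, -0.499, -0.733]
[ 0.007,  0.   ,  0.001,  0.077, -0.504, -0.73 ]
[ 0.007,  0.   ,  0.001,  0.076, -0.508, -0.727]
[ 0.007,  0.   ,  0.001,  0.076, -0.512, -0.724]
[ 0.007,  0.   ,  0.001,  0.075, -0.516, -0.721]
[ 0.007,  0.   ,  0.001,  0.075, -0.52 , -0.719]
[ 0.007,  0.   ,  0.001,  0.075, -0.525, -0.716]
[ 0.007,  0.   ,  0.001,  0.074, -0.529, -0.713]
[ 0.007,  0.   ,  0.001,  0.074, -0.533, -0.709]
[ 0.007,  0.   ,  0.001,  0.073, -0.537, -0.706]
```

Call:
arm_command(targets=[0.01,0,0,0.08,-0.46,-0.76,1,0.01,0,0,0.08,-0.46,-0.76,1,0.01,0,0,0.08,-0.47,-0.76,1,0.01,0,0,0.08,-0.47,-0.75,1,0.01,0,0,0.08,-0.47,-0.75,1,0.01,0,0,0.08,-0.48,-0.75,1,0.01,0,0,0.08,-0.48,-0.74,1,0.01,0,0,0.08,-0.49,-0.74,1,0.01,0,0,0.08,-0.49,-0.74,1,0.01,0,0,0.08,-0.5,-0.74,1,0.01,0,0,0.08,-0.5,-0.73,1,0.01,0,0,0.08,-0.5,-0.73,1])

```text
time: 1.73
ee_pos: [0.3533, -0.4068, 0.3966]
eef_rot: [-0.703, -0.059, 0.707, -0.051]
ft_force: [0.5, -0.5, 0.6]
width: 0.0868
```

Call:
arm_command(targets=[0.01,0,0,0.08,-0.51,-0.73,1,0.01,0,0,0.08,-0.51,-0.73,1,0.01,0,0,0.08,-0.52,-0.72,1,0.01,0,0,0.08,-0.52,-0.72,1,0.01,0,0,0.08,-0.53,-0.72,1,0.01,0,0,0.08,-0.53,-0.72,1,0.01,0,0,0.08,-0.53,-0.71,1,0.01,0,0,0.08,-0.54,-0.71,1,0,0,0,0,0,0,1])

```text
time: 2.48
ee_pos: [0.4902, -0.2725, 0.3776]
eef_rot: [-0.703, -0.039, 0.71, -0.029]
ft_force: [0.1, 0.6, -0.1]
width: 0.0872
```

Run:
```python
from h import *
st(); im,_=snap("wrist","c1")
```

```text
t 2.48 p [ 0.4902 -0.2725  0.3776] yaw -3.0457 tilt [-0.0101  0.0143] F [ 0.07  0.61 -0.14] w 0.0872 q [ 0.74  0.19 -0.37  1.37  0.06  1.61 -1.09]
```

View pics/c1.png

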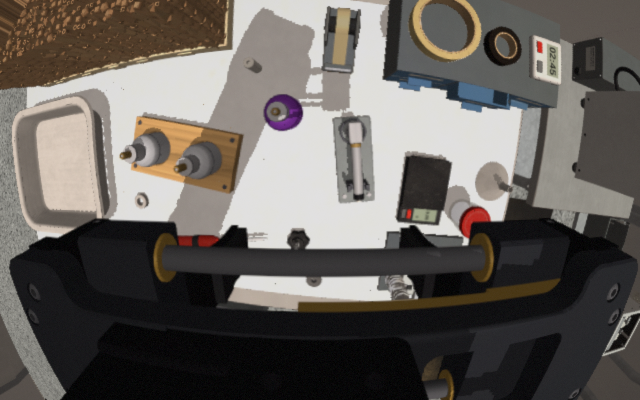

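Run:
```python
from h import *
im=cv2.imread('pics/c1.png')
crop(im,'c1a',315,395,100,215,5)
crop(im,'c1b',100,260,95,215,5)
```

```text
(no output)
```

View pics/c1a.png

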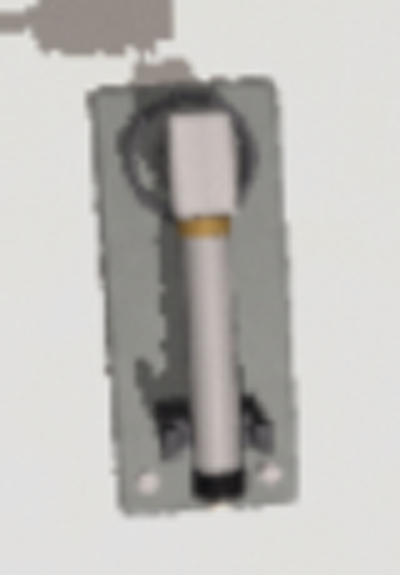

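View pics/c1b.png

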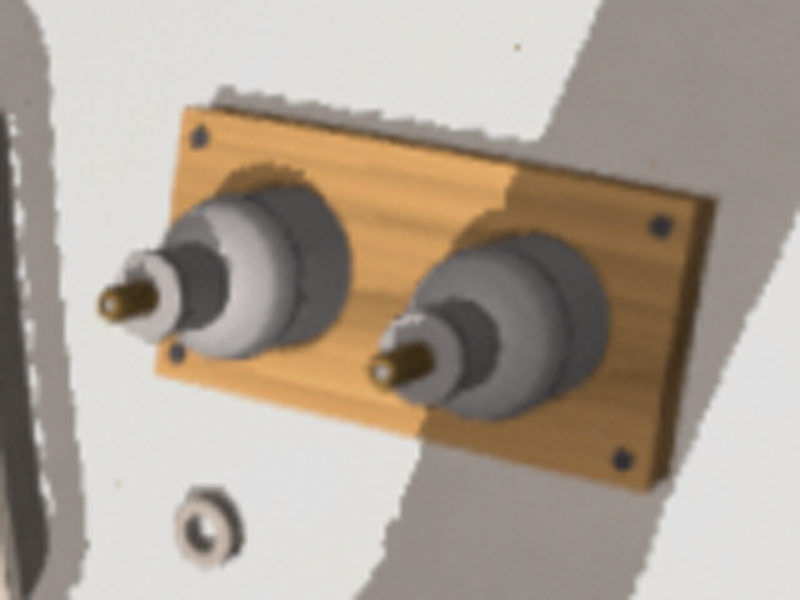

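Run:
```python
from h import *
plan([0.45,-0.12,0.36],-2.99)
```

```text
now [ 0.4889 -0.2743  0.3778] N 8 total rot deg 3.4
[-0.009,  0.001,  0.002,  0.101, -0.785,  0.12 ]
[-0.009,  0.001,  0.002,  0.1  , -0.786,  0.115]
[-0.009,  0.001,  0.002,  0.098, -0.787,  0.109]
[-0.009,  0.001,  0.002,  0.097, -0.788,  0.104]
[-0.009,  0.001,  0.002,  0.095, -0.789,  0.098]
[-0.009,  0.001,  0.002,  0.094, -0.79 ,  0.092]
[-0.009,  0.001,  0.002,  0.092, -0.791,  0.087]
[-0.009,  0.001,  0.002,  0.091, -0.791,  0.081]
```

Call:
arm_command(targets=[-0.01,0,0,0.1,-0.79,0.12,1,-0.01,0,0,0.1,-0.79,0.12,1,-0.01,0,0,0.1,-0.79,0.11,1,-0.01,0,0,0.1,-0.79,0.1,1,-0.01,0,0,0.1,-0.79,0.1,1,-0.01,0,0,0.1,-0.79,0.1,1,-0.01,0,0,0.1,-0.79,0.1,1,-0.01,0,0,0.1,-0.79,0.1,1,0,0,0,0,0,0,1,0,0,0,0,0,0,1])

```text
time: 3.37
ee_pos: [0.4419, -0.1214, 0.3578]
eef_rot: [-0.7, -0.057, 0.71, -0.049]
ft_force: [-0.0, -1.1, 0.4]
width: 0.0873
```

Run:
```python
from h import *
s=st(); print(list(s["ee_pos"]),list(s["eef_rot"])); im,_=snap("wrist","c2")
crop(im,'c2a',360,480,90,220,5)
crop(im,'c2b',150,310,90,210,5)
```

```text
t 3.37 p [ 0.4419 -0.1214  0.3578] yaw -2.9919 tilt [-0.0145  0.0109] F [-0.01 -1.08  0.38] w 0.0873 q [ 0.67 -0.04 -0.47  1.65 -0.03  1.55 -1.22]
[np.float64(0.4418747305552885), np.float64(-0.1214449656489489), np.float64(0.35775700717379205)] [np.float64(-0.7002852134491101), np.float64(-0.05706225207860888), np.float64(0.7099161193061776), np.float64(-0.04861710359028729)]
```

View pics/c2.png

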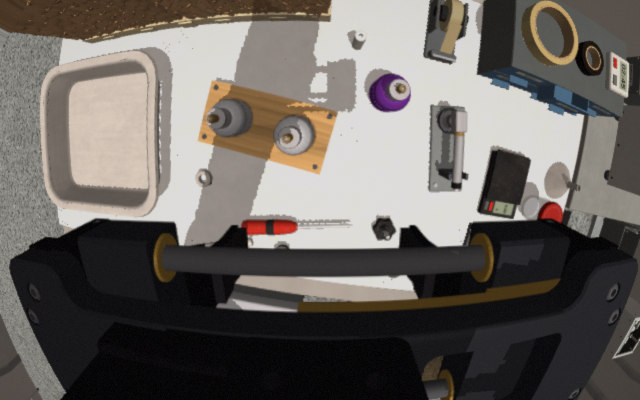

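View pics/c2a.png

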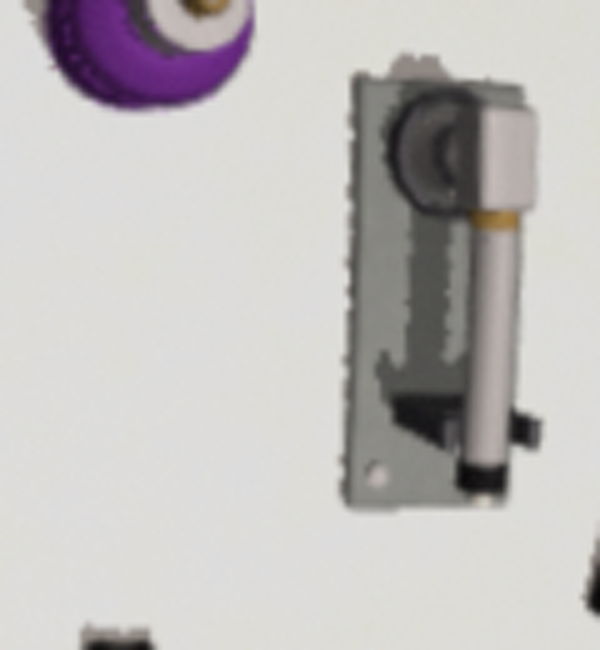

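View pics/c2b.png

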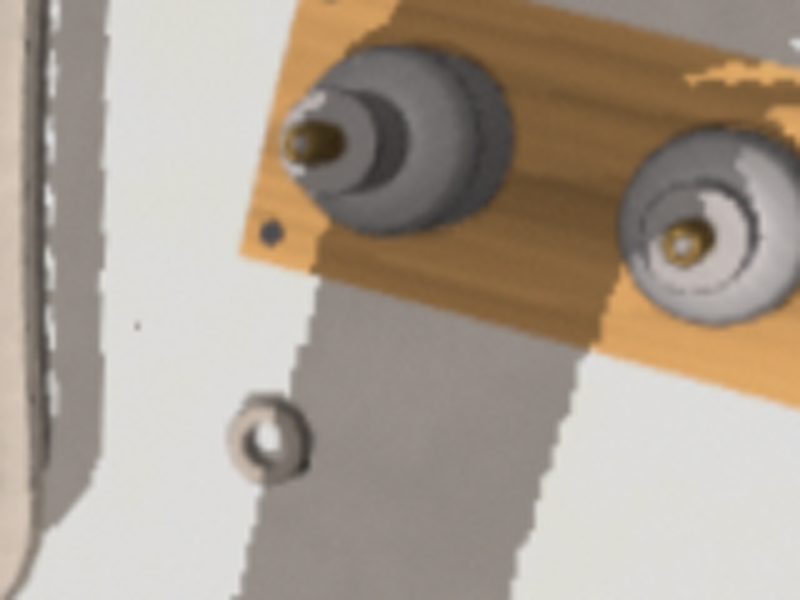

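```bash
cat >> h.py <<'E'
P1=(np.array([0.4902,-0.2725,0.3776]),np.array([-0.703,-0.039,0.71,-0.029]))
P2=(np.array([0.44187,-0.12144,0.35776]),np.array([-0.70029,-0.05706,0.70992,-0.04862]))
E
python3 - <<'E'
from h import *
c1a=lambda a,b:("wrist",(315+a/5,100+b/5),P1)
c1b=lambda a,b:("wrist",(100+a/5,95+b/5),P1)
c2a=lambda a,b:("wrist",(360+a/5,90+b/5),P2)
c2b=lambda a,b:("wrist",(150+a/5,90+b/5),P2)
o=dict(tipA=[c1b(112,304),c2b(294,143)],tipB=[c1b(380,370),c2b(684,242)],
hTL=[c1a(171,115),c2a(482,108)],hTR=[c1a(229,114),c2a(538,110)],hBL=[c1a(172,213),c2a(475,207)],hBR=[c1a(231,217),c2a(530,212)],
cap=[c1a(217,485),c2a(482,480)],plTL=[c1a(88,90),c2a(352,74)],plBL=[c1a(122,515),c2a(345,507)],screwA=[c1b(178,354),c2b(271,233)],hole=[c1a(149,481),c2a(377,475)])
for k,v in o.items():
    X,r=tri(v); print(k,X.round(4),np.round(r,4), [atz(*x[:2],X[2],x[2])[:2].round(4) for x in v])
# triangulate with scene, side too
A=o['tipA']+[("scene",(270+170/3.8,150+182/3.8)),("side",(240+306/4.4,140+233/4.4))]
B=o['tipB']+[("scene",(270+294/3.8,150+145/3.8)),("side",(240+348/4.4,140+165/4.4))]
print(tri(A),tri(B))
E
```

```text
tipA [0.492  0.0339 0.1247] [0.0005 0.0005] [array([0.4915, 0.0337]), array([0.4925, 0.0341])]
tipB [ 0.4805 -0.0701  0.138 ] [0.0001 0.0001] [array([ 0.4804, -0.0701]), array([ 0.4807, -0.07  ])]
hTL [ 0.5566 -0.3001  0.0586] [0. 0.] [array([ 0.5566, -0.3001]), array([ 0.5566, -0.3001])]
hTR [ 0.5594 -0.3164  0.0638] [0.0005 0.0005] [array([ 0.5589, -0.3165]), array([ 0.5598, -0.3162])]
hBL [ 0.5273 -0.3036  0.0579] [0.0003 0.0003] [array([ 0.5276, -0.3035]), array([ 0.5269, -0.3037])]
hBR [ 0.5289 -0.3206  0.0617] [0.0003 0.0003] [array([ 0.5286, -0.3207]), array([ 0.5293, -0.3205])]
cap [ 0.4449 -0.3275  0.0531] [0. 0.] [array([ 0.4449, -0.3275]), array([ 0.4449, -0.3275])]
plTL [ 0.5623 -0.2757  0.0037] [0.0007 0.0007] [array([ 0.5616, -0.2759]), array([ 0.563 , -0.2754])]
plBL [ 0.4197 -0.3022  0.0052] [0.0005 0.0005] [array([ 0.4192, -0.3023]), array([ 0.4202, -0.302 ])]
screwA [0.4575 0.078  0.0254] [0.0005 0.0005] [array([0.4571, 0.0778]), array([0.458 , 0.0781])]
hole [ 0.4332 -0.3098  0.0082] [0.0003 0.0003] [array([ 0.4329, -0.3099]), array([ 0.4334, -0.3097])]
(array([0.49231493, 0.03072358, 0.12982151]), [np.float64(0.0007372248383276804), np.float64(0.0013455561905157895), np.float64(0.0012665621871889654), np.float64(0.0009230938868004938)]) (array([ 0.47918383, -0.06848885,  0.13244145]), [np.float64(0.0011078622759812466), np.float64(0.0013499882573247443), np.float64(0.00013364396781740773), np.float64(0.0011116734373209012)])
```

Run:
```python
from h import *
crop(cv2.imread('pics/c1.png'),'p1',255,315,85,140,8)
crop(cv2.imread('pics/c2.png'),'p2',360,420,65,120,8)
a=np.hstack([cv2.imread('pics/p1.png')[:,:395],cv2.imread('pics/p2.png')[:,:400]]);cv2.imwrite('pics/p.png',a)
```

```text
(no output)
```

View pics/p.png

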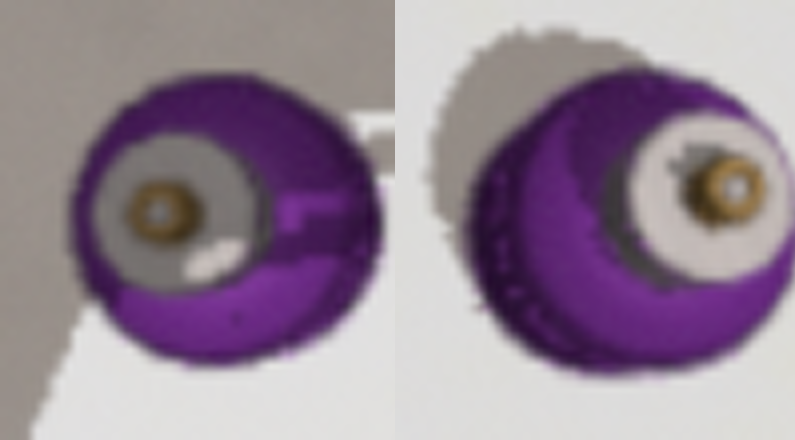

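Run:
```python
from h import *
for a,b in [((158,212),(735-395,187)),((175,213),(712-395,197))]:
    print(tri([("wrist",(255+a[0]/8,85+a[1]/8),P1),("wrist",(360+b[0]/8,65+b[1]/8),P2)]))
```

```text
(array([ 0.56351083, -0.1988959 ,  0.11734339]), [np.float64(0.00033516789412304387), np.float64(0.0003351678941231099)])
(array([ 0.56352339, -0.19904557,  0.10094592]), [np.float64(0.0001579462379141977), np.float64(0.00015794623791411471)])
```

Run:
```python
from h import *
plan([0.540,-0.3105,0.22],-2.967)
```

```text
now [ 0.442  -0.1213  0.3578] N 12 total rot deg 1.8
[-0.003,  0.001,  0.001,  0.448,  0.678, -0.234]
[-0.003,  0.001,  0.001,  0.449,  0.678, -0.233]
[-0.003,  0.001,  0.001,  0.45 ,  0.678, -0.231]
[-0.003,  0.001,  0.001,  0.451,  0.678, -0.229]
[-0.003,  0.001,  0.001,  0.452,  0.678, -0.227]
[-0.003,  0.001,  0.001,  0.453,  0.678, -0.225]
[-0.003,  0.001,  0.001,  0.454,  0.678, -0.223]
[-0.003,  0.001,  0.001,  0.455,  0.678, -0.221]
[-0.003,  0.001,  0.001,  0.456,  0.678, -0.22 ]
[-0.003,  0.001,  0.001,  0.457,  0.678, -0.218]
[-0.003,  0.001,  0.001,  0.458,  0.678, -0.216]
[-0.003,  0.001,  0.001,  0.459,  0.678, -0.214]
```

Call:
arm_command(targets=[-0.003,0,0,0.45,0.68,-0.23,1,-0.003,0,0,0.45,0.68,-0.23,1,-0.003,0,0,0.45,0.68,-0.23,1,-0.003,0,0,0.45,0.68,-0.23,1,-0.003,0,0,0.45,0.68,-0.23,1,-0.003,0,0,0.45,0.68,-0.22,1,-0.003,0,0,0.45,0.68,-0.22,1,-0.003,0,0,0.45,0.68,-0.22,1,-0.003,0,0,0.45,0.68,-0.22,1,-0.003,0,0,0.46,0.68,-0.22,1,-0.003,0,0,0.46,0.68,-0.22,1,-0.003,0,0,0.46,0.68,-0.22,1])

```text
time: 4.42
ee_pos: [0.5399, -0.3344, 0.2143]
eef_rot: [-0.7, -0.06, 0.709, -0.056]
ft_force: [-0.0, 0.1, -0.2]
width: 0.0872
```

Run:
```python
from h import *
s=st(); plan([0.540,-0.3105,0.2],-2.967)
```

```text
t 4.42 p [ 0.5399 -0.3344  0.2143] yaw -2.9777 tilt [-0.0125  0.0051] F [-0.01  0.15 -0.2 ] w 0.0872 q [ 0.74  0.4  -0.35  1.45  0.14  1.33 -1.02]
now [ 0.5399 -0.3344  0.2143] N 2 total rot deg 1.0
[-0.007,  0.007,  0.005,  0.288, -0.47 , -0.083]
[-0.007,  0.007,  0.005,  0.287, -0.47 , -0.084]
```

Call:
arm_command(targets=[-0.007,0.01,0.005,0.29,-0.47,-0.08,1,-0.007,0.01,0.005,0.29,-0.47,-0.08,1,0,0,0,0,0,0,1,0,0,0,0,0,0,1])

```text
time: 4.75
ee_pos: [0.5362, -0.3209, 0.1921]
eef_rot: [-0.703, -0.058, 0.706, -0.057]
ft_force: [0.1, -0.2, 0.1]
width: 0.0873
```

Run:
```python
from h import *
s=st(); print(list(s["ee_pos"].round(5)),list(s["eef_rot"].round(5))); im,p=snap("wrist","d1")
crop(im,'d1a',260,400,50,200,4)
```

```text
t 4.75 p [ 0.5362 -0.3209  0.1921] yaw -2.9789 tilt [-0.0042  0.0013] F [ 0.12 -0.17  0.14] w 0.0873 q [ 0.74  0.39 -0.35  1.51  0.14  1.27 -1.04]
[np.float64(0.53621), np.float64(-0.3209), np.float64(0.19206)] [np.float64(-0.70334), np.float64(-0.05802), np.float64(0.7062), np.float64(-0.05689)]
```

View pics/d1.png

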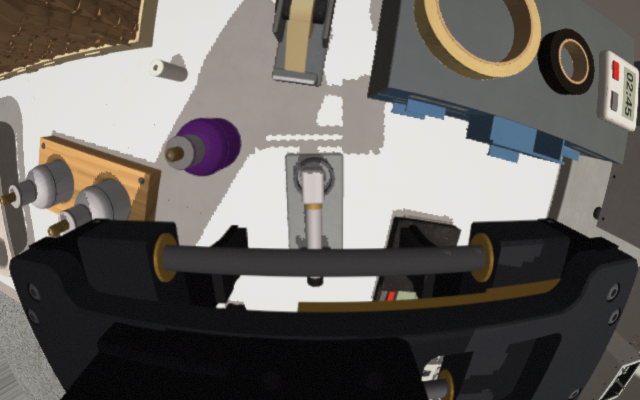

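View pics/d1a.png

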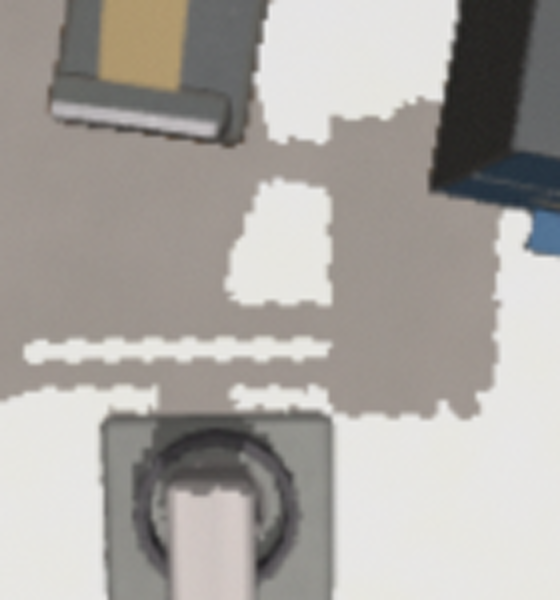

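Run:
```python
from h import *
crop(cv2.imread('pics/d1.png'),'d1b',270,360,145,290,4)
```

```text
(no output)
```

View pics/d1b.png

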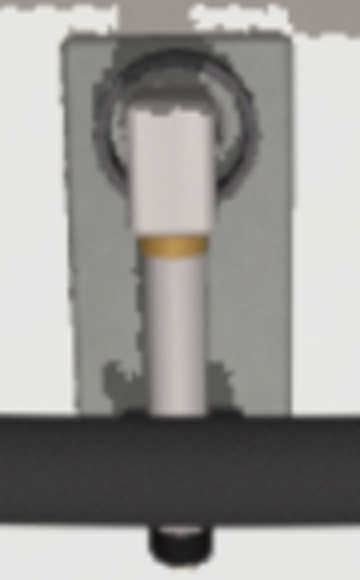

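```bash
cat >> h.py <<'E'
P3=(np.array([0.53621,-0.3209,0.19206]),np.array([-0.70334,-0.05802,0.7062,-0.05689]))
E
python3 - <<'E'
from h import *
f=lambda a,b,z:atz("wrist",(270+a/4,145+b/4),z,P3).round(4)
c=np.array([f(*q,.062) for q in [(130,107),(213,107),(135,236),(209,236)]]);print(c,c.mean(0))
d=c[0]+c[1]-c[2]-c[3];print(np.arctan2(d[1],d[0]))
e=f(180,548,.05);v=c.mean(0)-e;print(e,np.arctan2(v[1],v[0]))
L,Rr,T=f(95,125,.021),f(260,125,.021),f(178,48,.021);print(L,Rr,T,(L+Rr)/2)
p=[f(62,40,.008),f(74,410,.008),f(291,40,.008),f(291,410,.008)];print(p,[np.arctan2(*(p[i]-p[i+1])[1::-1]) for i in (0,2)])
E
```

```text
[[ 0.5563 -0.299   0.062 ]
 [ 0.5592 -0.3171  0.062 ]
 [ 0.5271 -0.3045  0.062 ]
 [ 0.5299 -0.3211  0.062 ]] [ 0.543125 -0.310425  0.062   ]
0.16098781377080792
[ 0.442  -0.3278  0.05  ] 0.17015564538683745
[ 0.543  -0.2891  0.021 ] [ 0.5498 -0.3308  0.021 ] [ 0.566 -0.307  0.021] [ 0.5464  -0.30995  0.021  ]
[array([ 0.5617, -0.2762,  0.008 ]), array([ 0.4577, -0.2935,  0.008 ]), array([ 0.5714, -0.3359,  0.008 ]), array([ 0.468 , -0.3547,  0.008 ])] [np.float64(0.16483681090360852), np.float64(0.17985349979247864)]
```

Run:
```python
from h import *
plan([0.5405,-0.3108,0.11],-2.9716,n=6)
```

```text
now [ 0.5361 -0.3209  0.192 ] N 6 total rot deg 0.5
[-0.002,  0.001,  0.   ,  0.547, -0.061, -0.042]
[-0.002,  0.001,  0.   ,  0.547, -0.061, -0.041]
[-0.002,  0.001,  0.   ,  0.547, -0.061, -0.041]
[-0.002,  0.001,  0.   ,  0.547, -0.061, -0.041]
[-0.002,  0.001,  0.   ,  0.547, -0.061, -0.041]
[-0.002,  0.001,  0.   ,  0.547, -0.061, -0.04 ]
```

Call:
arm_command(targets=[-0.002,0,0,0.5,-0.06,-0.04,1,-0.002,0,0,0.5,-0.06,-0.04,1,-0.002,0,0,0.5,-0.06,-0.04,1,-0.002,0,0,0.5,-0.06,-0.04,1,-0.002,0,0,0.5,-0.06,-0.04,1,0,0,0,0.3,-0.06,-0.04,1,0,0,0,0,0,0,1,0,0,0,0,0,0,1])

```text
time: 5.47
ee_pos: [0.54, -0.3124, 0.1146]
eef_rot: [-0.703, -0.06, 0.706, -0.059]
ft_force: [1.1, 0.3, -0.5]
width: 0.087
```

Run:
```python
from h import *
s=st();plan([0.5405,-0.3108,0.059],-2.9716,n=4)
```

```text
t 5.47 p [ 0.54   -0.3124  0.1146] yaw -2.9725 tilt [-0.0051  0.0005] F [ 1.1   0.32 -0.47] w 0.087 q [ 0.72  0.46 -0.35  1.59  0.17  1.13 -1.07]
now [ 0.54   -0.3124  0.1146] N 4 total rot deg 0.3
[-0.   ,  0.002,  0.   ,  0.556, -0.014, -0.011]
[-0.   ,  0.002,  0.   ,  0.556, -0.014, -0.01 ]
[-0.   ,  0.002,  0.   ,  0.556, -0.015, -0.009]
[-0.   ,  0.002,  0.   ,  0.556, -0.015, -0.009]
```

Call:
arm_command(targets=[0,0.002,0,0.55,-0.02,-0.01,1,0,0.002,0,0.55,-0.02,-0.01,1,0,0.002,0,0.5,-0.02,-0.01,1,0,0,0,0.3,-0.01,-0.01,1,0,0,0,0.1,0,0,1,0,0,0,0,0,0,1])

```text
time: 5.97
ee_pos: [0.5423, -0.3116, 0.065]
eef_rot: [0.706, 0.059, -0.703, 0.06]
ft_force: [-1.0, 0.4, -0.6]
width: 0.0871
```

Run:
```python
from h import *
s=st();plan([0.5405,-0.3108,0.059],-2.9716,n=1)
```

```text
t 5.97 p [ 0.5423 -0.3116  0.065 ] yaw -2.9727 tilt [ 0.0037 -0.0013] F [-0.95  0.44 -0.62] w 0.0871 q [ 0.71  0.51 -0.34  1.63  0.19  1.03 -1.09]
now [ 0.5423 -0.3116  0.065 ] N 1 total rot deg 0.2
[-0.001, -0.004, -0.002,  0.239, -0.046,  0.067]
```

Call:
arm_command(targets=[0,-0.004,0,0.24,-0.05,0.07,1,0,0,0,0,0,0,0,0,0,0,0,0,0,0,0,0,0,0,0,0,0,0,0,0,0,0,0,0,0,0,0,0,0,0,0,0,0,0,0,0,0,0,0,0,0,0,0,0,0], newtons=50)

```text
time: 6.63
ee_pos: [0.5416, -0.3115, 0.0612]
eef_rot: [0.706, 0.058, -0.703, 0.061]
ft_force: [-0.6, 0.4, -0.7]
width: 0.0485
```

Run:
```python
from h import *
s=st()
```

```text
t 6.63 p [ 0.5416 -0.3115  0.0612] yaw -2.9729 tilt [ 0.0036 -0.0039] F [-0.56  0.44 -0.73] w 0.0485 q [ 0.71  0.51 -0.34  1.64  0.2   1.02 -1.09]
```

Call:
arm_command(targets=[0,0,0,0,0,0,0,0,0,0,0,0,0,0,0,0,0,0,0,0,0,0,0,0,0,0,0,0,0,0,0,0,0,0,0,0,0,0,0,0,0,0,0,0,0,0,0,0,0])

```text
time: 7.22
ee_pos: [0.5419, -0.3113, 0.0616]
eef_rot: [0.706, 0.058, -0.703, 0.061]
ft_force: [-0.5, -1.5, 0.4]
width: 0.0199
```

Run:
```python
from h import *
s=st();plan([0.541,-0.311,0.16],-2.9716,n=6)
```

```text
t 7.22 p [ 0.5419 -0.3113  0.0616] yaw -2.9728 tilt [ 0.004  -0.0039] F [-0.55 -1.51  0.44] w 0.0199 q [ 0.71  0.51 -0.34  1.64  0.19  1.02 -1.09]
now [ 0.5419 -0.3113  0.0616] N 6 total rot deg 0.3
[-0.   , -0.001, -0.001, -0.656, -0.   ,  0.003]
[-0.   , -0.001, -0.001, -0.656, -0.001,  0.004]
[-0.   , -0.001, -0.001, -0.656, -0.001,  0.004]
[-0.   , -0.001, -0.001, -0.656, -0.002,  0.004]
[-0.   , -0.001, -0.001, -0.656, -0.002,  0.005]
[-0.   , -0.001, -0.001, -0.656, -0.003,  0.005]
```

Call:
arm_command(targets=[0,0,0,-0.3,0,0,0,0,0,0,-0.5,0,0,0,0,0,0,-0.65,0,0,0,0,0,0,-0.8,0,0,0,0,0,0,-0.9,0,0,0,0,0,0,-0.9,0,0,0,0,0,0,-0.9,0,0,0,0,0,0,-0.9,0,0,0,0,0,0,-0.9,0,0,0,0,0,0,-0.5,0,0,0,0,0,0,0,0,0,0])

```text
time: 8.13
ee_pos: [0.5393, -0.3095, 0.2598]
eef_rot: [0.706, 0.058, -0.703, 0.061]
ft_force: [0.9, -0.4, -1.1]
width: 0.0195
```

Run:
```python
from h import *
s=st();im,p=snap("wrist","e1");snap("scene","e1s");plan([0.48,-0.069,0.245],-2.9716)
```

```text
t 8.13 p [ 0.5393 -0.3095  0.2598] yaw -2.9719 tilt [ 0.004  -0.0037] F [ 0.92 -0.36 -1.15] w 0.0195 q [ 0.73  0.34 -0.37  1.44  0.12  1.38 -1.04]
now [ 0.5386 -0.3093  0.2567] N 12 total rot deg 0.1
[-0.   , -0.   , -0.   ,  0.037, -0.822,  0.057]
[-0.   , -0.   , -0.   ,  0.037, -0.822,  0.057]
[-0.   , -0.   , -0.   ,  0.037, -0.822,  0.057]
[-0.   , -0.   , -0.   ,  0.038, -0.822,  0.057]
[-0.   , -0.   , -0.   ,  0.038, -0.822,  0.057]
[-0.   , -0.   , -0.   ,  0.038, -0.822,  0.057]
[-0.   , -0.   , -0.   ,  0.038, -0.822,  0.057]
[-0.   , -0.   , -0.   ,  0.038, -0.822,  0.057]
[-0.   , -0.   , -0.   ,  0.038, -0.822,  0.057]
[-0.   , -0.   , -0.   ,  0.039, -0.822,  0.057]
[-0.   , -0.   , -0.   ,  0.039, -0.822,  0.057]
[-0.   , -0.   , -0.   ,  0.039, -0.822,  0.057]
```

View pics/e1.png

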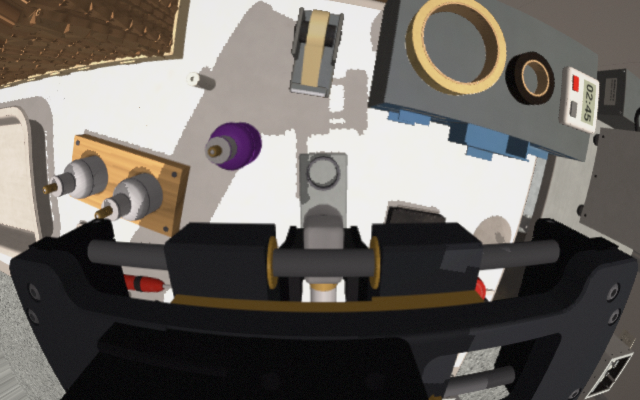

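View pics/e1s.png

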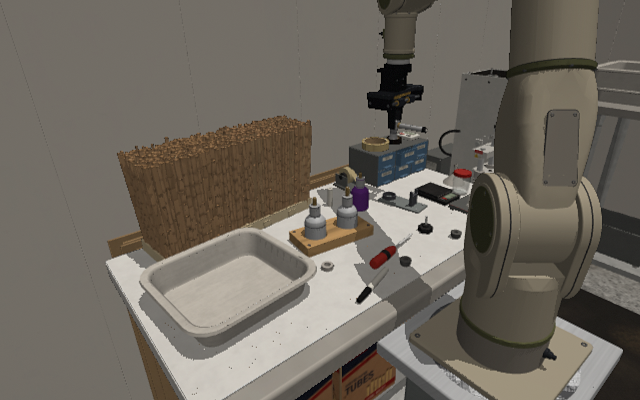

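Call:
arm_command(targets=[0,0,0,0.04,-0.5,0.06,0,0,0,0,0.04,-0.75,0.06,0,0,0,0,0.04,-0.82,0.06,0,0,0,0,0.04,-0.82,0.06,0,0,0,0,0.04,-0.82,0.06,0,0,0,0,0.04,-0.82,0.06,0,0,0,0,0.04,-0.82,0.06,0,0,0,0,0.04,-0.82,0.06,0,0,0,0,0.04,-0.82,0.06,0,0,0,0,0.04,-0.8,0.06,0,0,0,0,0,-0.5,0.06,0,0,0,0,0,-0.2,0,0])

```text
time: 9.23
ee_pos: [0.4744, -0.0942, 0.2288]
eef_rot: [-0.696, -0.061, 0.713, -0.055]
ft_force: [-0.0, -0.0, -1.3]
width: 0.0195
```

Run:
```python
from h import *
s=st();plan([0.478,-0.070,0.235],-2.9716)
```

```text
t 9.23 p [ 0.4744 -0.0942  0.2288] yaw -2.9763 tilt [-0.025   0.0061] F [-0.05 -0.04 -1.33] w 0.0195 q [ 0.59  0.08 -0.51  1.8   0.04  1.29 -1.33]
now [ 0.4744 -0.0942  0.2288] N 2 total rot deg 1.5
[-0.003,  0.015,  0.006, -0.122, -0.467, -0.148]
[-0.003,  0.015,  0.006, -0.122, -0.466, -0.15 ]
```

Call:
arm_command(targets=[-0.003,0.015,0.006,-0.1,-0.45,-0.12,0,0,0.015,0.006,-0.1,-0.35,-0.12,0,0,0,0,0,0,0,0,0,0,0,0,0,0,0,0,0,0,0,0,0,0])

```text
time: 9.65
ee_pos: [0.4773, -0.0726, 0.2335]
eef_rot: [0.705, 0.059, -0.704, 0.059]
ft_force: [0.6, -0.1, -1.2]
width: 0.0197
```

Run:
```python
from h import *
s=st();print(list(s["ee_pos"].round(5)),list(s["eef_rot"].round(5)));im,p=snap("wrist","f1");plan([0.478,-0.070,0.235],-2.9716)
crop(im,'f1a',260,390,130,260,4)
print(proj("wrist",[[.4795,-.069,.135]],p))
R=Ro.from_quat(p[1]).as_matrix()
print(proj("wrist",np.array([p[0]+R@np.array([.0536,0,0])]),p))
for uv in [(323,171)]: print(atz("wrist",uv,.021,(np.array([0.5393,-0.3095,0.2598]),np.array([0.706,0.058,-0.703,0.061]))))
```

```text
t 9.65 p [ 0.4773 -0.0726  0.2335] yaw -2.9743 tilt [0.0014 0.0002] F [ 0.61 -0.07 -1.18] w 0.0197 q [ 0.57  0.06 -0.53  1.82  0.03  1.28 -1.37]
[np.float64(0.47734), np.float64(-0.0726), np.float64(0.23347)] [np.float64(0.70513), np.float64(0.05912), np.float64(-0.70414), np.float64(0.05907)]
now [ 0.4773 -0.0729  0.2334] N 1 total rot deg 0.2
[-0.004, -0.002, -0.   , -0.064, -0.109, -0.047]
[[318.91904671 204.28560923]]
[[322.84857961 225.80633353]]
[ 0.54733596 -0.30928053  0.021     ]
```

View pics/f1.png

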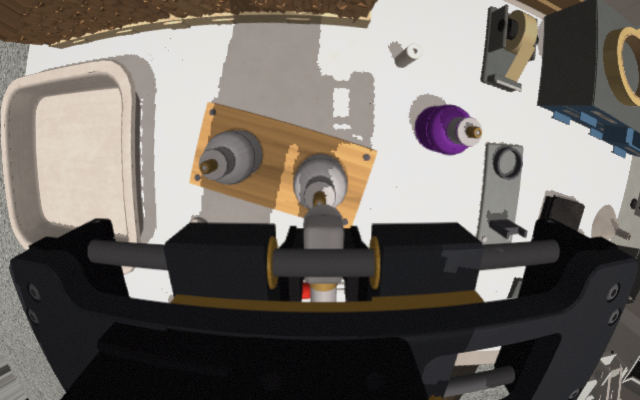

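View pics/f1a.png

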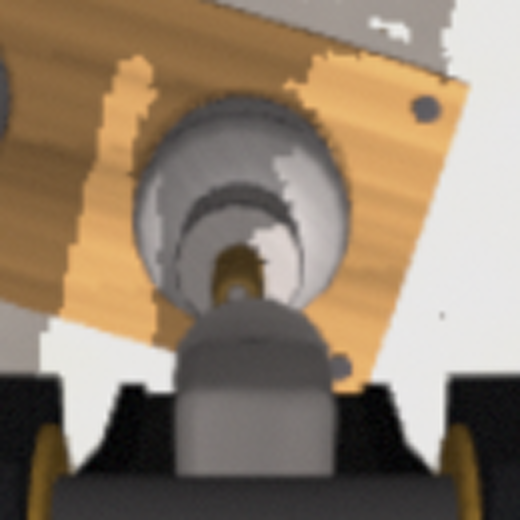

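```bash
cat >> h.py <<'E'
P4=(np.array([0.47734,-0.0726,0.23347]),np.array([0.70513,0.05912,-0.70414,0.05907]))
E
python3 - <<'E'
from h import *
def nk(n,st,c,z,r=.014):
    t=np.linspace(0,2*np.pi,24); return proj(n,np.c_[c[0]+r*np.cos(t),c[1]+r*np.sin(t),0*t+z],st)
print(atz("wrist",(260+240.5/4,130+263/4),.112,P4))
X,r=tri([("wrist",(176,169),P1),("wrist",(286.8,138.4),P2),("wrist",(319.2,202.5),P4)]);print(X,r)
X,r=tri([("wrist",(122.4,155.8),P1),("wrist",(208.8,118.6),P2),("wrist",(203,168),P4)]);print(X,r)
im=cv2.imread('pics/f1.png');k=6
a=cv2.resize(im[150:240,270:380],None,fx=k,fy=k,interpolation=cv2.INTER_CUBIC)
for c,col in [((.4805,-.0695),(0,255,0))]:
    for z,r in [(.112,.014),(.028,.0295),(.135,.0055)]:
        pts=((nk("wrist",P4,c,z,r)-[270,150]+.5)*k).astype(np.int32); cv2.polylines(a,[pts],True,col,1)
cv2.imwrite('pics/f1o.png',a)
im=cv2.imread('pics/c2.png')
a=cv2.resize(im[90:180,230:340],None,fx=k,fy=k,interpolation=cv2.INTER_CUBIC)
for z,r in [(.112,.014),(.028,.0295),(.135,.0055)]:
    pts=((nk("wrist",P2,(.4805,-.0695),z,r)-[230,90]+.5)*k).astype(np.int32); cv2.polylines(a,[pts],True,(0,255,0),1)
cv2.imwrite('pics/c2o.png',a)
E
```

```text
[ 0.48107341 -0.06950585  0.112     ]
[ 0.48053762 -0.06926914  0.13565515] [np.float64(0.0006303573030654188), np.float64(0.0005127341276036167), np.float64(0.0006814522415406333)]
[0.49192749 0.03388132 0.12489317] [np.float64(0.0004394186342696467), np.float64(0.0006483665791031248), np.float64(0.0003377561428691099)]
```

View pics/f1o.png

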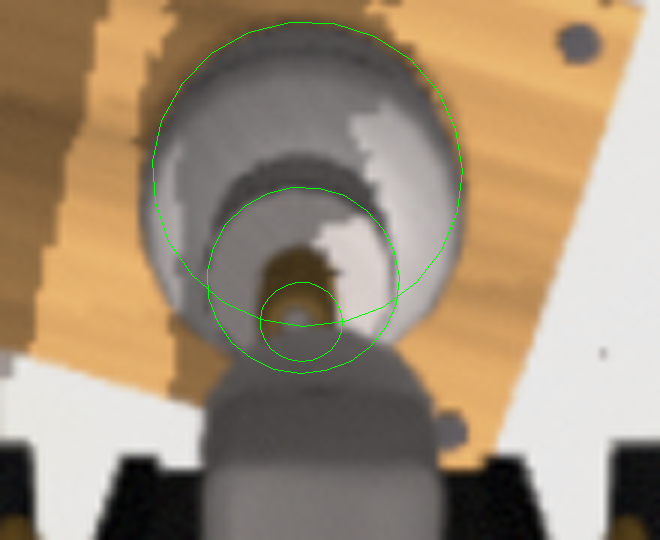

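View pics/c2o.png

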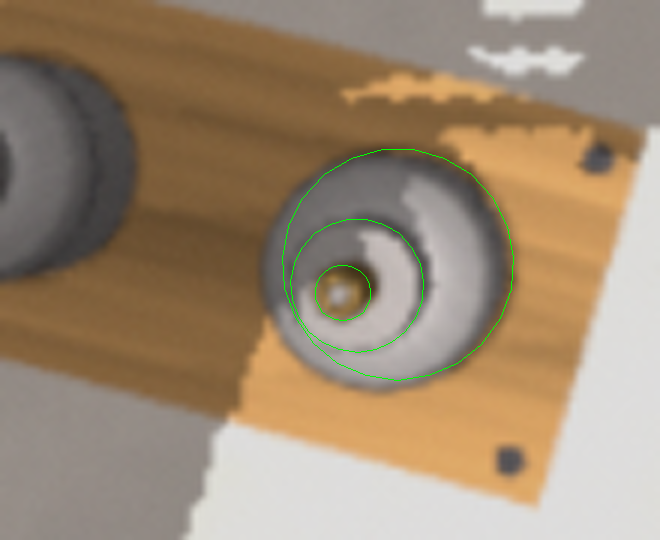

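Run:
```python
from h import *
plan([0.4793,-0.0692,0.196],-2.9716,n=4)
```

```text
now [ 0.4773 -0.0729  0.2334] N 4 total rot deg 0.2
[-0.001, -0.   , -0.   ,  0.374, -0.033, -0.025]
[-0.001, -0.   , -0.   ,  0.374, -0.033, -0.026]
[-0.001, -0.   , -0.   ,  0.374, -0.033, -0.026]
[-0.001, -0.   , -0.   ,  0.374, -0.033, -0.026]
```

Call:
arm_command(targets=[0,0,0,0.36,-0.04,-0.03,0,0,0,0,0.36,-0.04,-0.03,0,0,0,0,0.36,-0.03,-0.02,0,0,0,0,0.2,-0.03,-0.01,0,0,0,0,0,0,0,0,0,0,0,0,0,0,0])

```text
time: 10.2
ee_pos: [0.4786, -0.0707, 0.1963]
eef_rot: [-0.704, -0.058, 0.705, -0.057]
ft_force: [0.7, 0.2, -1.6]
width: 0.0195
```

Run:
```python
from h import *
s=st();plan([0.4793,-0.0692,0.188],-2.9716,n=4);im,p=snap("wrist","g1");crop(im,'g1a',260,390,130,260,4)
```

```text
t 10.2 p [ 0.4786 -0.0707  0.1963] yaw -2.978 tilt [-0.0013  0.0009] F [ 0.65  0.16 -1.56] w 0.0195 q [ 0.56  0.09 -0.53  1.86  0.05  1.2  -1.39]
now [ 0.4786 -0.0707  0.1963] N 4 total rot deg 0.4
[-0.002,  0.   ,  0.   ,  0.083, -0.014, -0.009]
[-0.002,  0.   ,  0.   ,  0.083, -0.014, -0.009]
[-0.002,  0.   ,  0.   ,  0.083, -0.014, -0.009]
[-0.002,  0.   ,  0.   ,  0.083, -0.014, -0.009]
```

View pics/g1a.png

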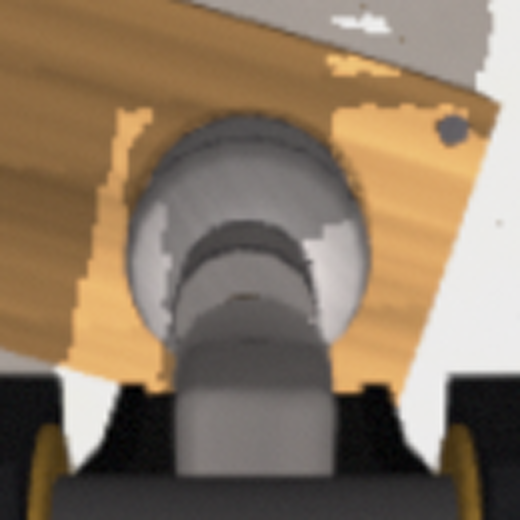

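Call:
arm_command(targets=[0,0,0,0.08,-0.03,-0.02,0,0,0,0,0.08,-0.03,-0.01,0,0,0,0,0.08,-0.02,-0.01,0,0,0,0,0,0,0,0])

```text
time: 10.58
ee_pos: [0.4798, -0.0685, 0.1907]
eef_rot: [0.705, 0.058, -0.705, 0.058]
ft_force: [-0.7, 0.5, -2.0]
width: 0.0192
```

Run:
```python
from h import *
s=st();plan([0.4793,-0.0692,0.184],-2.9716,n=1)
```

```text
t 10.58 p [ 0.4798 -0.0685  0.1907] yaw -2.9782 tilt [0.0001 0.0005] F [-0.71  0.53 -2.01] w 0.0192 q [ 0.56  0.1  -0.53  1.87  0.05  1.19 -1.4 ]
now [ 0.4798 -0.0685  0.1907] N 1 total rot deg 0.4
[-0.008, -0.   ,  0.001,  0.266,  0.024,  0.025]
```

Call:
arm_command(targets=[0,0,0,0.07,0.01,0.01,0,0,0,0,0.07,0,0,0,0,0,0,0.07,0,0,0,0,0,0,0,0,0,0])

```text
time: 10.92
ee_pos: [0.4798, -0.0688, 0.1853]
eef_rot: [0.705, 0.058, -0.704, 0.058]
ft_force: [0.4, -0.3, -1.2]
width: 0.0193
```

Call:
arm_command(targets=[0,0,0,0.07,0,0,0,0,0,0,0.07,0,0,0,0,0,0,0,0,0,0])

```text
time: 11.17
ee_pos: [0.48, -0.0689, 0.1816]
eef_rot: [0.705, 0.058, -0.704, 0.058]
ft_force: [-0.6, 0.7, 0.5]
width: 0.0196
```

Call:
arm_command(targets=[0,0,0,0.06,0,0,0,0,0,0,0.06,0,0,0,0,0,0,0,0,0,0])

```text
time: 11.42
ee_pos: [0.4801, -0.069, 0.1788]
eef_rot: [0.705, 0.058, -0.704, 0.058]
ft_force: [-1.7, 0.2, -0.7]
width: 0.0194
```

Run:
```python
from h import *
s=st()
```

```text
t 11.42 p [ 0.4801 -0.069   0.1788] yaw -2.9783 tilt [ 0.0015 -0.0001] F [-1.66  0.23 -0.68] w 0.0194 q [ 0.55  0.11 -0.53  1.88  0.06  1.16 -1.41]
```

Call:
arm_command(targets=[0,0,0,0.06,0,0,0,0,0,0,0,0,0,0])

```text
time: 11.58
ee_pos: [0.4807, -0.069, 0.1782]
eef_rot: [0.706, 0.057, -0.704, 0.058]
ft_force: [-2.1, 0.4, 3.7]
width: 0.0193
```

Call:
arm_command(targets=[0,0,0,0.06,0,0,0,0,0,0,0,0,0,0])

```text
time: 11.75
ee_pos: [0.4818, -0.0691, 0.1783]
eef_rot: [0.707, 0.057, -0.703, 0.058]
ft_force: [-1.4, 1.0, 4.1]
width: 0.0195
```

Run:
```python
from h import *
s=st();print(s["torque"]);im,p=snap("wrist","g2");crop(im,'g2a',260,390,130,260,4);im,p=snap("scene","g2s");crop(im,'g2sa',290,440,130,250,5);im,p=snap("side","g2d");crop(im,'g2da',270,370,110,210,5);st()
```

```text
t 11.75 p [ 0.4818 -0.0691  0.1783] yaw -2.9783 tilt [ 0.0058 -0.0014] F [-1.43  1.04  4.09] w 0.0195 q [ 0.55  0.11 -0.53  1.88  0.06  1.16 -1.41]
[0.00913011 0.32941984 0.00556482]
t 11.9 p [ 0.4818 -0.0691  0.1784] yaw -2.9783 tilt [ 0.0058 -0.0014] F [-2.28 -0.24  6.14] w 0.0198 q [ 0.55  0.11 -0.53  1.88  0.06  1.16 -1.41]
```

View pics/g2a.png

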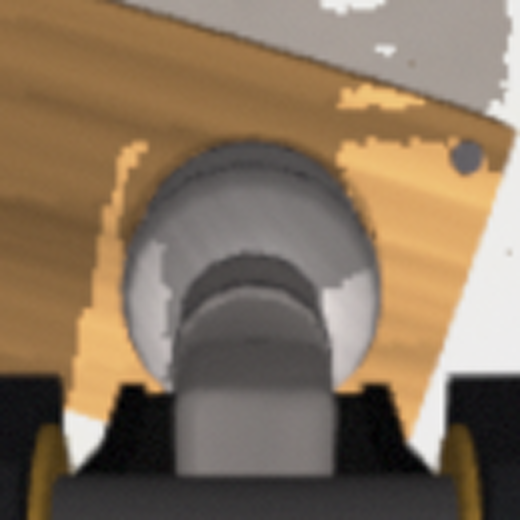

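View pics/g2sa.png

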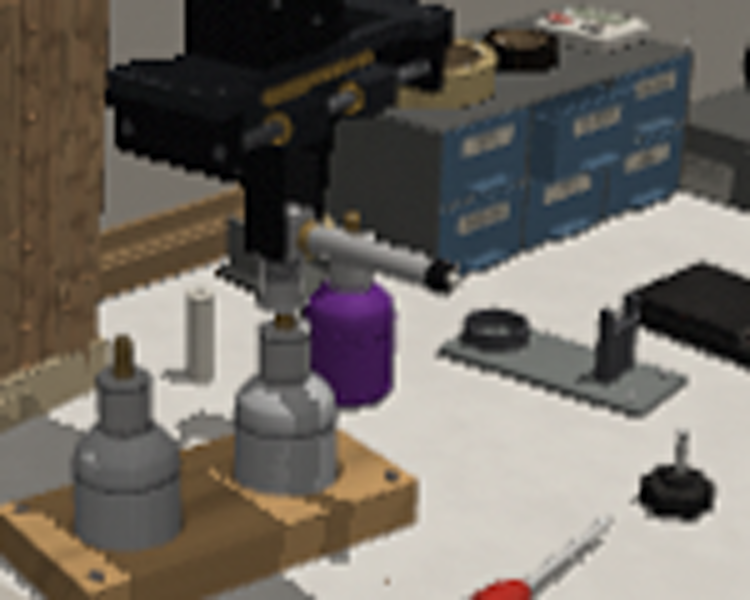

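View pics/g2da.png

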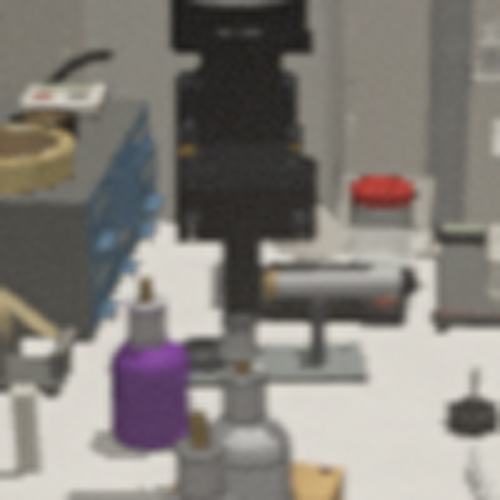

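Call:
arm_command(targets=[0,0,0,-0.12,0,0.04,0,0,0,0,0,0,0.03,0,0,0,0,0,0,0,0])

```text
time: 12.15
ee_pos: [0.4797, -0.0693, 0.1813]
eef_rot: [0.707, 0.057, -0.703, 0.058]
ft_force: [-0.3, -0.0, -2.8]
width: 0.0195
```

Run:
```python
from h import *
s=st();plan([0.4793,-0.0692,0.180],-2.9750,n=1)
```

```text
t 12.15 p [ 0.4797 -0.0693  0.1813] yaw -2.9782 tilt [ 0.0054 -0.0013] F [-0.27 -0.   -2.84] w 0.0195 q [ 0.56  0.1  -0.53  1.89  0.06  1.16 -1.4 ]
now [ 0.4797 -0.0693  0.1813] N 1 total rot deg 0.4
[-0.004, -0.006, -0.003,  0.05 , -0.007,  0.015]
```

Call:
arm_command(targets=[0,-0.007,0,0.06,0,0.01,0,0,0,0,0.06,0,0,0,0,0,0,0,0,0,0])

```text
time: 12.4
ee_pos: [0.4797, -0.0695, 0.1782]
eef_rot: [0.705, 0.057, -0.705, 0.059]
ft_force: [-0.0, 0.3, 4.3]
width: 0.0196
```

Run:
```python
from h import *
s=st()
```

```text
t 12.4 p [ 0.4797 -0.0695  0.1782] yaw -2.9784 tilt [ 0.0002 -0.0025] F [-0.01  0.27  4.26] w 0.0196 q [ 0.55  0.11 -0.53  1.88  0.06  1.16 -1.41]
```

Call:
arm_command(targets=[0,0,0,0.05,0,0.01,0])

```text
time: 12.48
ee_pos: [0.48, -0.0695, 0.1776]
eef_rot: [0.705, 0.057, -0.704, 0.059]
ft_force: [-2.1, -0.3, 10.3]
width: 0.0197
```

Call:
arm_command(targets=[0,0,0,0.05,0,0.01,0])

```text
time: 12.57
ee_pos: [0.4804, -0.0696, 0.1773]
eef_rot: [0.706, 0.056, -0.704, 0.059]
ft_force: [-2.8, 0.8, 12.6]
width: 0.0195
```

Run:
```python
from h import *
s=st()
```

```text
t 12.57 p [ 0.4804 -0.0696  0.1773] yaw -2.9784 tilt [ 0.0029 -0.0031] F [-2.79  0.83 12.61] w 0.0195 q [ 0.55  0.11 -0.53  1.89  0.06  1.16 -1.41]
```

Call:
arm_command(targets=[0,-0.003,0,0.02,0,0.03,0])

```text
time: 12.65
ee_pos: [0.4804, -0.0697, 0.1778]
eef_rot: [0.705, 0.056, -0.704, 0.059]
ft_force: [-2.6, 1.0, 9.4]
width: 0.0197
```

Run:
```python
from h import *
s=st();im,p=snap("scene","h1s");crop(im,'h1sa',330,400,160,200,10);st();im,p=snap("side","h1d");crop(im,'h1da',300,370,150,190,10);st()
a=np.vstack([cv2.imread('pics/h1sa.png'),cv2.imread('pics/h1da.png')]);cv2.imwrite('pics/h1.png',cv2.resize(a,None,fx=.75,fy=.75))
```

```text
t 12.65 p [ 0.4804 -0.0697  0.1778] yaw -2.9783 tilt [ 0.0024 -0.0038] F [-2.58  1.02  9.39] w 0.0197 q [ 0.55  0.11 -0.53  1.89  0.07  1.16 -1.41]
t 12.7 p [ 0.4805 -0.0696  0.1779] yaw -2.9782 tilt [ 0.0024 -0.0039] F [-1.77  0.9   8.21] w 0.0193 q [ 0.55  0.11 -0.53  1.89  0.07  1.16 -1.41]
t 12.75 p [ 0.4804 -0.0696  0.1778] yaw -2.9783 tilt [ 0.0023 -0.0038] F [-2.46 -0.39  8.34] w 0.0196 q [ 0.55  0.11 -0.53  1.89  0.07  1.16 -1.41]
```

View pics/h1.png

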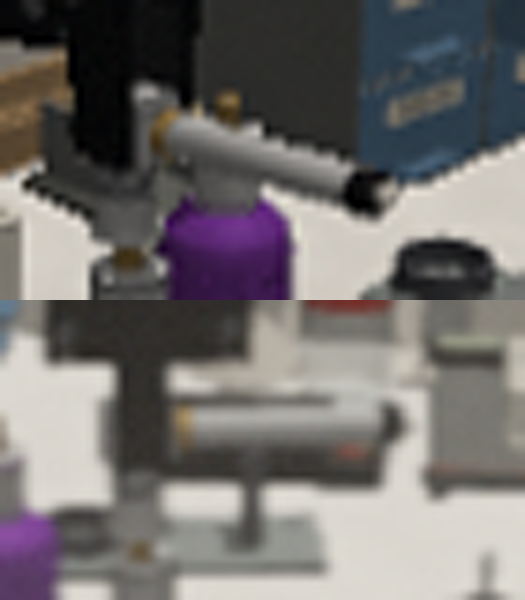

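Call:
arm_command(targets=[0,0,0,0.05,0,0.02,0,0,0,0,0.05,0,0.02,0])

```text
time: 12.92
ee_pos: [0.481, -0.0697, 0.1775]
eef_rot: [0.707, 0.056, -0.703, 0.059]
ft_force: [-2.0, 0.2, 11.1]
width: 0.0198
```

Run:
```python
from h import *
st();im,p=snap("scene","i1s");crop(im,'i1sa',330,400,160,200,10);st()
```

```text
t 12.92 p [ 0.481  -0.0697  0.1775] yaw -2.9782 tilt [ 0.006  -0.0045] F [-2.    0.21 11.11] w 0.0198 q [ 0.55  0.11 -0.53  1.89  0.07  1.15 -1.41]
t 12.97 p [ 0.4811 -0.0697  0.1775] yaw -2.9781 tilt [ 0.0063 -0.0046] F [-1.96  1.02 10.76] w 0.0195 q [ 0.55  0.11 -0.53  1.89  0.07  1.15 -1.41]
```

View pics/i1sa.png

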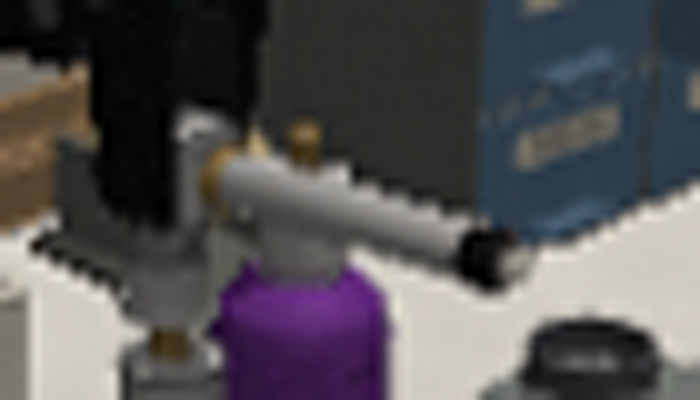

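Call:
arm_command(targets=[0,-0.008,0,0.06,0,0.03,0,0,-0.003,0,0.06,0,0.03,0])

```text
time: 13.13
ee_pos: [0.4816, -0.0699, 0.1773]
eef_rot: [0.705, 0.055, -0.704, 0.06]
ft_force: [-1.5, 1.4, 12.5]
width: 0.0196
```

Run:
```python
from h import *
st()
```

```text
t 13.13 p [ 0.4816 -0.0699  0.1773] yaw -2.9781 tilt [ 0.0025 -0.007 ] F [-1.5   1.41 12.5 ] w 0.0196 q [ 0.55  0.11 -0.53  1.88  0.07  1.16 -1.41]
```

Call:
arm_command(targets=[0,-0.003,0.004,0.06,0,0.04,0,0,-0.003,0.004,0.05,0,0.04,0])

```text
time: 13.3
ee_pos: [0.4819, -0.0701, 0.1775]
eef_rot: [0.706, 0.052, -0.704, 0.063]
ft_force: [-2.9, 1.4, 12.0]
width: 0.0197
```

Run:
```python
from h import *
st();im,p=snap("scene","j1s");crop(im,'j1sa',330,400,160,200,10);st();im,p=snap("side","j1d");crop(im,'j1da',300,370,150,190,10);st()
a=np.vstack([cv2.imread('pics/j1sa.png'),cv2.imread('pics/j1da.png')]);cv2.imwrite('pics/j1.png',cv2.resize(a,None,fx=.75,fy=.75))
```

```text
t 13.3 p [ 0.4819 -0.0701  0.1775] yaw -2.9781 tilt [ 0.0041 -0.0149] F [-2.91  1.43 12.  ] w 0.0197 q [ 0.55  0.11 -0.53  1.88  0.08  1.16 -1.42]
t 13.35 p [ 0.4818 -0.07    0.1775] yaw -2.978 tilt [ 0.0041 -0.0152] F [-2.1   2.33 11.13] w 0.0195 q [ 0.55  0.11 -0.53  1.88  0.08  1.16 -1.42]
t 13.4 p [ 0.4818 -0.07    0.1775] yaw -2.9778 tilt [ 0.0041 -0.0149] F [-2.25  0.53 10.74] w 0.0196 q [ 0.55  0.11 -0.53  1.88  0.08  1.16 -1.42]
```

View pics/j1.png

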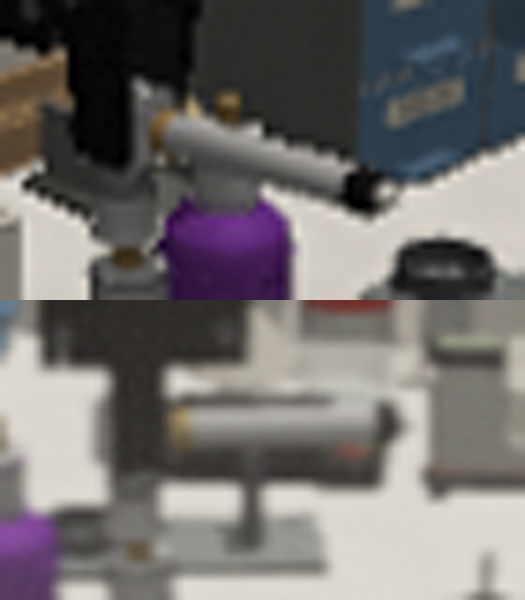

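Call:
arm_command(targets=[0,-0.003,-0.015,0.07,0,0.05,0,0,-0.003,0,0.07,0,0.04,0])

```text
time: 13.57
ee_pos: [0.4818, -0.0701, 0.1771]
eef_rot: [0.706, 0.056, -0.704, 0.06]
ft_force: [-2.4, 0.4, 14.1]
width: 0.0199
```

Run:
```python
from h import *
st()
```

```text
t 13.57 p [ 0.4818 -0.0701  0.1771] yaw -2.9772 tilt [ 0.0027 -0.0046] F [-2.38  0.45 14.09] w 0.0199 q [ 0.55  0.11 -0.53  1.88  0.07  1.16 -1.41]
```

Call:
arm_command(targets=[0,-0.003,0,0.06,0,0.03,0,0,-0.003,0,0.06,0,0.03,0])

```text
time: 13.73
ee_pos: [0.4827, -0.0703, 0.1774]
eef_rot: [0.706, 0.056, -0.704, 0.06]
ft_force: [-2.9, 0.9, 12.8]
width: 0.0198
```

Call:
arm_command(targets=[0,-0.003,0,0.06,0,0.03,0,0,-0.003,0,0.06,0,0.03,0])

```text
time: 13.9
ee_pos: [0.4835, -0.0704, 0.1776]
eef_rot: [0.706, 0.055, -0.703, 0.061]
ft_force: [-2.8, 1.3, 12.9]
width: 0.0195
```

Run:
```python
from h import *
st();im,p=snap("scene","k1s");crop(im,'k1sa',370,390,175,195,30);st()
```

```text
t 13.9 p [ 0.4835 -0.0704  0.1776] yaw -2.9771 tilt [ 0.0048 -0.0084] F [-2.82  1.27 12.95] w 0.0195 q [ 0.55  0.12 -0.53  1.88  0.07  1.16 -1.41]
t 13.95 p [ 0.4836 -0.0704  0.1776] yaw -2.977 tilt [ 0.0049 -0.0084] F [-2.04  1.04 11.81] w 0.0197 q [ 0.55  0.12 -0.53  1.88  0.07  1.16 -1.41]
```

View pics/k1sa.png

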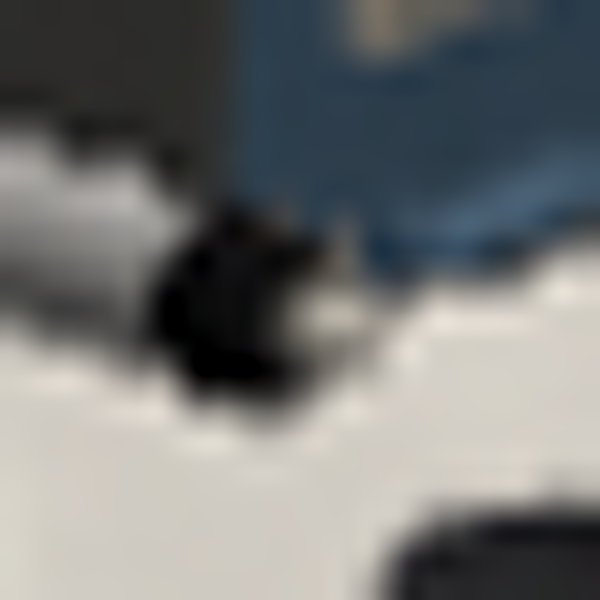

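Call:
arm_command(targets=[0,0,0,-0.15,0,0.03,0,0,0,0,-0.3,0,0,0,0,0,0,-0.5,0,0,0,0,0,0,-0.6,0,0,0,0,0,0,-0.6,0.3,0,0,0,0,0,-0.5,0.5,0,0,0,0,0,0,0.6,0,0,0,0,0,0,0.6,0,0,0,0,0,0,0,0,0])

```text
time: 14.7
ee_pos: [0.4909, -0.1199, 0.2489]
eef_rot: [0.706, 0.056, -0.703, 0.062]
ft_force: [-0.9, -0.4, -1.3]
width: 0.0195
```

Run:
```python
from h import *
s=st();print(list(s["ee_pos"].round(5)),list(s["eef_rot"].round(5)));im,p=snap("wrist","l1")
print(proj("wrist",[[.481,-.0695,.1355],[.492,.0335,.127]],p))
```

```text
t 14.7 p [ 0.4909 -0.1199  0.2489] yaw -2.9736 tilt [ 0.0044 -0.0081] F [-0.9  -0.43 -1.29] w 0.0195 q [ 0.61  0.09 -0.49  1.75  0.05  1.31 -1.29]
[np.float64(0.49091), np.float64(-0.11989), np.float64(0.24893)] [np.float64(0.70592), np.float64(0.05633), np.float64(-0.70329), np.float64(0.06233)]
[[262.20123361 204.50293799]
 [161.47238987 173.06746974]]
```

View pics/l1.png

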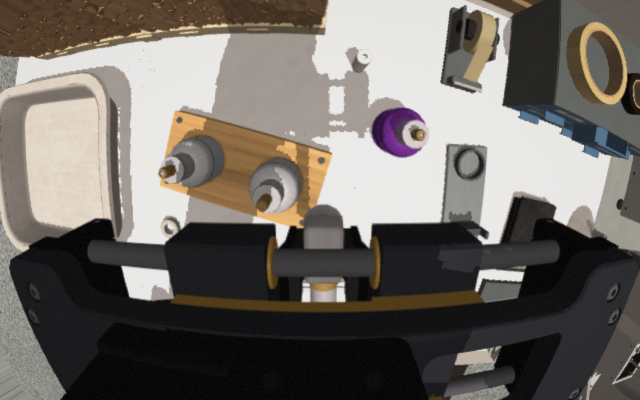

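Run:
```python
from h import *
im=cv2.imread('pics/l1.png')
a=np.hstack([cv2.resize(im[y-18:y+18,x-18:x+18],None,fx=10,fy=10,interpolation=cv2.INTER_CUBIC) for x,y in [(166,172),(264,202)]]);cv2.imwrite('pics/l1a.png',a)
```

```text
(no output)
```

View pics/l1a.png

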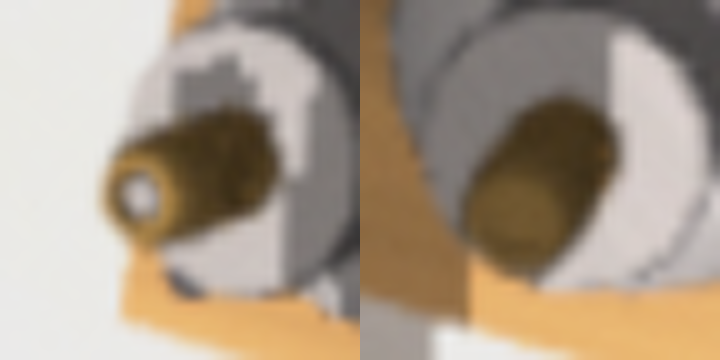

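Run:
```python
from h import *
im=cv2.imread('pics/e1.png');crop(im,'e1a',290,360,145,235,6)
P=(np.array([0.5393,-0.3095,0.2598]),Ro.from_euler('z',0).as_quat())
```

```text
(no output)
```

View pics/e1a.png

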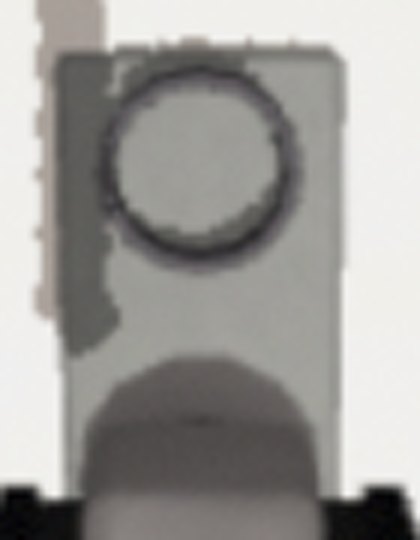

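Run:
```python
from h import *
x=np.array([.004,-.0037,-1]);x/=np.linalg.norm(x);z=np.array([np.cos(-2.9719),np.sin(-2.9719),0]);z-=x*(x@z);z/=np.linalg.norm(z)
q=Ro.from_matrix(np.c_[x,np.cross(z,x),z]).as_quat();P=(np.array([0.5393,-0.3095,0.2598]),q)
print(atz("wrist",(323.3,172.8),.021,P))
P5=(np.array([0.49091,-0.11989,0.24893]),np.array([0.70592,0.05633,-0.70329,0.06233]))
print(atz("wrist",(468.5,161),.021,P5))
plan([0.542,-0.3108,0.23],-2.9716)
```

```text
[ 0.54503168 -0.3099921   0.021     ]
[ 0.54788327 -0.30395824  0.021     ]
now [ 0.4908 -0.1183  0.2488] N 9 total rot deg 0.5
[-0.   , -0.   , -0.001,  0.091,  0.881, -0.08 ]
[-0.   , -0.   , -0.001,  0.09 ,  0.881, -0.08 ]
[-0.   , -0.   , -0.001,  0.089,  0.881, -0.08 ]
[-0.   , -0.   , -0.001,  0.088,  0.881, -0.08 ]
[-0.   , -0.   , -0.001,  0.088,  0.881, -0.08 ]
[-0.   , -0.   , -0.001,  0.087,  0.882, -0.08 ]
[-0.   , -0.   , -0.001,  0.086,  0.882, -0.08 ]
[-0.   , -0.   , -0.001,  0.085,  0.882, -0.08 ]
[-0.   , -0.   , -0.001,  0.084,  0.882, -0.08 ]
```

Call:
arm_command(targets=[0,0,0,0.02,0.5,-0.08,0,0,0,0,0.02,0.8,-0.08,0,0,0,0,0.02,0.88,-0.08,0,0,0,0,0.02,0.88,-0.08,0,0,0,0,0.02,0.88,-0.08,0,0,0,0,0.02,0.88,-0.08,0,0,0,0,0.02,0.88,-0.08,0,0,0,0,0.02,0.85,-0.08,0,0,0,0,0.02,0.5,-0.08,0,0,0,0,0,0.2,0,0,0,0,0,0,0,0,0])

```text
time: 15.67
ee_pos: [0.5424, -0.297, 0.2421]
eef_rot: [-0.704, -0.062, 0.705, -0.064]
ft_force: [0.1, 0.0, -1.1]
width: 0.0198
```

Run:
```python
from h import *
s=st();plan([0.543,-0.3108,0.11],-2.9725,n=6)
```

```text
t 15.67 p [ 0.5424 -0.297   0.2421] yaw -2.9628 tilt [-0.0007 -0.0034] F [ 0.12  0.04 -1.11] w 0.0198 q [ 0.72  0.34 -0.37  1.47  0.13  1.35 -1.06]
now [ 0.5424 -0.297   0.2421] N 6 total rot deg 0.6
[ 0.002,  0.   , -0.001,  0.881,  0.089,  0.011]
[ 0.002,  0.   , -0.001,  0.881,  0.089,  0.011]
[ 0.002,  0.   , -0.001,  0.881,  0.09 ,  0.011]
[ 0.002,  0.   , -0.001,  0.881,  0.09 ,  0.011]
[ 0.002,  0.   , -0.001,  0.881,  0.091,  0.011]
[ 0.002,  0.   , -0.001,  0.881,  0.091,  0.011]
```

Call:
arm_command(targets=[0.002,0,0,0.6,0.12,0.01,0,0.002,0,0,0.85,0.12,0.01,0,0.002,0,0,0.85,0.1,0.01,0,0.002,0,0,0.85,0.1,0.01,0,0.002,0,0,0.85,0.08,0.01,0,0,0,0,0.5,0.05,0,0,0,0,0,0.1,0,0,0,0,0,0,0,0,0,0])

```text
time: 16.33
ee_pos: [0.5455, -0.303, 0.1246]
eef_rot: [0.705, 0.063, -0.704, 0.064]
ft_force: [-0.3, -0.3, -1.3]
width: 0.0197
```

Run:
```python
from h import *
s=st();im,p=snap("wrist","m1");crop(im,'m1a',260,390,110,260,4);plan([0.543,-0.3108,0.075],-2.9725,n=3)
```

```text
t 16.33 p [ 0.5455 -0.303   0.1246] yaw -2.9622 tilt [ 0.0021 -0.0004] F [-0.26 -0.31 -1.26] w 0.0197 q [ 0.71  0.44 -0.36  1.59  0.17  1.14 -1.07]
now [ 0.5457 -0.303   0.1251] N 3 total rot deg 0.6
[ 0.004, -0.001, -0.   ,  0.668,  0.095,  0.055]
[ 0.004, -0.001, -0.   ,  0.668,  0.096,  0.054]
[ 0.004, -0.001, -0.   ,  0.668,  0.096,  0.053]
```

View pics/m1a.png

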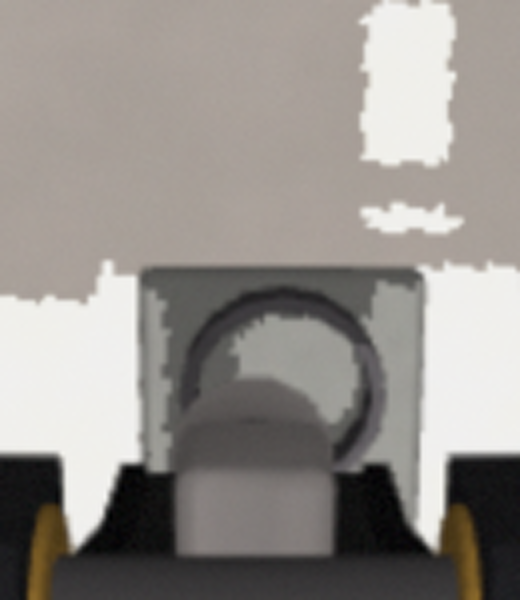

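Call:
arm_command(targets=[0.004,0,0,0.1,0.2,0.07,0,0.004,0,0,0.3,0.12,0.06,0,0,0,0,0.3,0.02,0.02,0,0,0,0,0.1,0,0,0,0,0,0,0,0,0,0])

```text
time: 16.8
ee_pos: [0.5455, -0.3137, 0.1078]
eef_rot: [0.707, 0.059, -0.702, 0.063]
ft_force: [-0.6, 0.1, -1.7]
width: 0.0194
```

Run:
```python
from h import *
s=st();im,p=snap("wrist","m2");crop(im,'m2a',260,390,110,260,4);plan([0.543,-0.3108,0.075],-2.9725,n=3)
```

```text
t 16.8 p [ 0.5455 -0.3137  0.1078] yaw -2.9688 tilt [ 0.0084 -0.0041] F [-0.56  0.07 -1.69] w 0.0194 q [ 0.72  0.46 -0.35  1.6   0.17  1.1  -1.07]
now [ 0.5456 -0.3137  0.108 ] N 3 total rot deg 0.6
[ 0.002, -0.003, -0.002,  0.44 , -0.046,  0.03 ]
[ 0.002, -0.003, -0.002,  0.44 , -0.045,  0.029]
[ 0.002, -0.003, -0.002,  0.44 , -0.044,  0.028]
```

View pics/m2a.png

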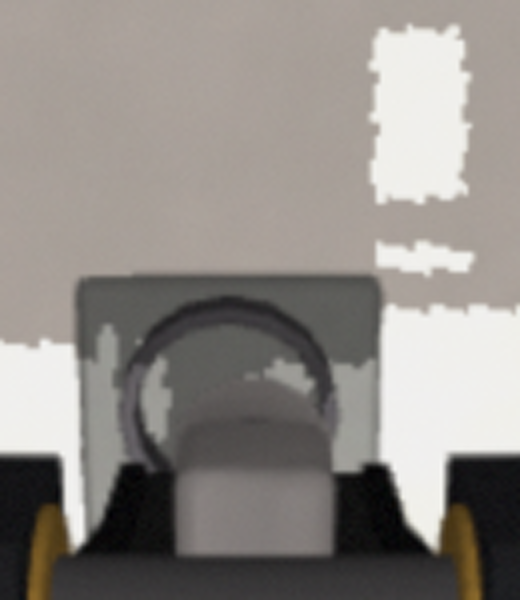

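Call:
arm_command(targets=[0.002,-0.008,-0.004,0.2,-0.09,0.06,0,0,0,0,0.3,-0.03,0.02,0,0,0,0,0.2,0,0.01,0,0,0,0,0,0,0,0,0,0,0,0,0,0,0])

```text
time: 17.27
ee_pos: [0.5428, -0.3105, 0.0888]
eef_rot: [0.705, 0.06, -0.704, 0.061]
ft_force: [0.7, 0.2, -1.6]
width: 0.0193
```

Run:
```python
from h import *
s=st();im,p=snap("wrist","m3");crop(im,'m3a',260,390,110,260,4);plan([0.543,-0.3103,0.0616],-2.9725,n=3)
```

```text
t 17.27 p [ 0.5428 -0.3105  0.0888] yaw -2.9702 tilt [ 0.0012 -0.0017] F [ 0.67  0.17 -1.56] w 0.0193 q [ 0.72  0.48 -0.35  1.62  0.18  1.07 -1.08]
now [ 0.5427 -0.3105  0.0888] N 3 total rot deg 0.2
[ 0.001, -0.   , -0.001,  0.362, -0.002, -0.004]
[ 0.001, -0.   , -0.001,  0.362, -0.002, -0.004]
[ 0.001, -0.   , -0.001,  0.362, -0.002, -0.004]
```

View pics/m3a.png

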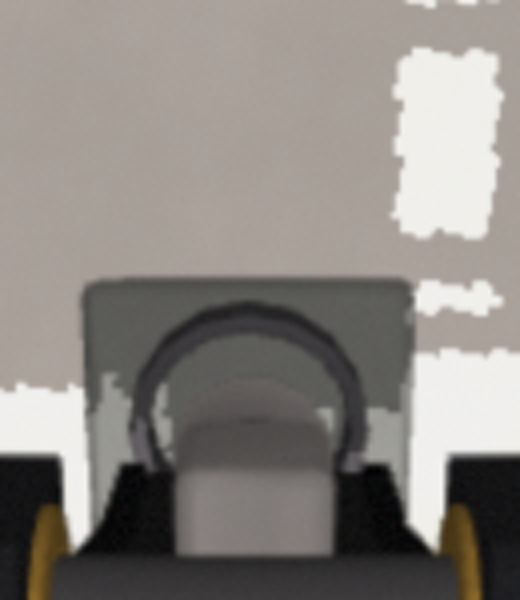

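Call:
arm_command(targets=[0,0,0,0.3,-0.02,0,0,0,0,0,0.3,-0.01,0,0,0,0,0,0.2,0,0,0,0,0,0,0,0,0,0])

```text
time: 17.65
ee_pos: [0.5429, -0.3098, 0.0672]
eef_rot: [0.705, 0.06, -0.704, 0.061]
ft_force: [-0.0, 0.3, -1.8]
width: 0.0195
```

Run:
```python
from h import *
s=st()
```

```text
t 17.65 p [ 0.5429 -0.3098  0.0672] yaw -2.9702 tilt [ 0.0019 -0.0021] F [-0.03  0.27 -1.78] w 0.0195 q [ 0.71  0.51 -0.34  1.63  0.19  1.03 -1.09]
```

Call:
arm_command(targets=[0,0,0,0.12,0,0,0,0,0,0,0.05,0,0,0,0,0,0,0,0,0,0])

```text
time: 17.9
ee_pos: [0.5428, -0.3097, 0.0619]
eef_rot: [0.705, 0.06, -0.704, 0.061]
ft_force: [0.1, 0.0, -2.2]
width: 0.0194
```

Run:
```python
from h import *
s=st();im,_=snap("scene","n1s");crop(im,'n1',370,440,170,215,10)
```

```text
t 17.9 p [ 0.5428 -0.3097  0.0619] yaw -2.9701 tilt [ 0.0012 -0.0016] F [ 0.06  0.04 -2.25] w 0.0194 q [ 0.71  0.51 -0.34  1.64  0.19  1.03 -1.09]
```

View pics/n1.png

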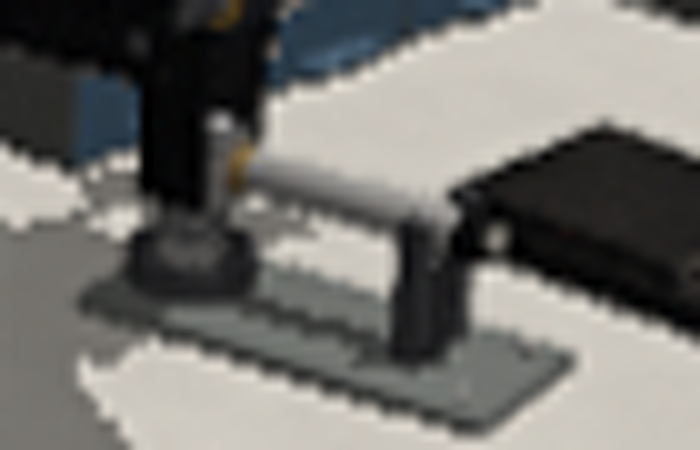

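Call:
arm_command(targets=[0,0,0,0.02,0,0,0.6,0,0,0,0,0,0,0.6,0,0,0,0,0,0,0.6,0,0,0,0,0,0,0.6,0,0,0,0,0,0,0.6,0,0,0,0,0,0,0.6])

```text
time: 18.45
ee_pos: [0.544, -0.3104, 0.0634]
eef_rot: [0.706, 0.059, -0.703, 0.062]
ft_force: [0.7, -0.1, -1.2]
width: 0.049
```

Call:
arm_command(targets=[0,0,0,-0.4,0,0,0.7,0,0,0,-0.6,0,0,0.7,0,0,0,-0.8,0,0,0.7,0,0,0,-0.9,0,0,0.7,0,0,0,-0.9,0,0,0.7,0,0,0,-0.9,0,0,0.7,0,0,0,-0.9,0,0,0.7,0,0,0,-0.9,0,0,0.7])

```text
time: 19.12
ee_pos: [0.5408, -0.3082, 0.2274]
eef_rot: [-0.704, -0.061, 0.705, -0.06]
ft_force: [0.5, 0.6, 0.4]
width: 0.0608
```

Run:
```python
from h import *
s=st();im,_=snap("wrist","o1");im,_=snap("scene","o1s");crop(im,'o1',370,440,165,215,10);plan([0.4797,-0.069,0.22],None)
```

```text
t 19.12 p [ 0.5408 -0.3082  0.2274] yaw -2.9692 tilt [-0.0024  0.0008] F [0.49 0.64 0.39] w 0.0608 q [ 0.73  0.36 -0.36  1.47  0.13  1.33 -1.05]
now [ 0.5427 -0.309   0.2309] N 12 total rot deg 0.3
[-0.   , -0.   , -0.   ,  0.034, -0.824,  0.07 ]
[-0.   , -0.   , -0.   ,  0.034, -0.824,  0.07 ]
[-0.   , -0.   , -0.   ,  0.034, -0.824,  0.07 ]
[-0.   , -0.   , -0.   ,  0.034, -0.824,  0.07 ]
[-0.   , -0.   , -0.   ,  0.035, -0.824,  0.07 ]
[-0.   , -0.   , -0.   ,  0.035, -0.824,  0.07 ]
[-0.   , -0.   , -0.   ,  0.035, -0.824,  0.07 ]
[-0.   , -0.   , -0.   ,  0.035, -0.824,  0.07 ]
[-0.   , -0.   , -0.   ,  0.035, -0.824,  0.07 ]
[-0.   , -0.   , -0.   ,  0.036, -0.824,  0.07 ]
[-0.   , -0.   , -0.   ,  0.036, -0.824,  0.07 ]
[-0.   , -0.   , -0.   ,  0.036, -0.824,  0.07 ]
```

View pics/o1.png

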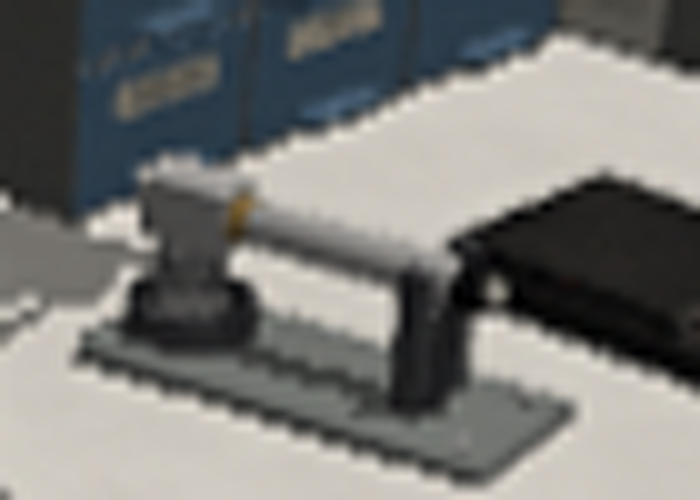

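View pics/o1s.png

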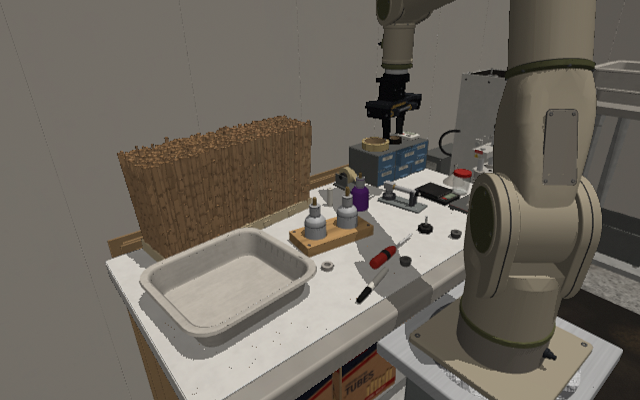

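Call:
arm_command(targets=[0,0,0,0.02,-0.5,0.07,0.75,0,0,0,0.02,-0.8,0.07,0.75,0,0,0,0.02,-0.82,0.07,0.75,0,0,0,0.02,-0.82,0.07,0.75,0,0,0,0.02,-0.82,0.07,0.75,0,0,0,0.02,-0.82,0.07,0.75,0,0,0,0.02,-0.82,0.07,0.75,0,0,0,0.02,-0.82,0.07,0.75,0,0,0,0.02,-0.82,0.07,0.75,0,0,0,0.02,-0.8,0.07,0.75,0,0,0,0,-0.5,0.05,0.75,0,0,0,0,0,0,0.75])

```text
time: 20.22
ee_pos: [0.4782, -0.0894, 0.221]
eef_rot: [-0.703, -0.061, 0.706, -0.062]
ft_force: [0.3, 0.2, 0.1]
width: 0.0651
```

Run:
```python
from h import *
s=st();im,p=snap("wrist","q1");crop(im,'q1a',250,400,110,260,4);plan([0.4805,-0.0692,0.2],None)
k=6;a=cv2.resize(im[150:240,270:400],None,fx=k,fy=k,interpolation=cv2.INTER_CUBIC)
t=np.linspace(0,2*np.pi,24)
for z,r in [(.112,.014),(.028,.0295),(.1355,.0055)]:
    pts=((proj("wrist",np.c_[.481+r*np.cos(t),-.0692+r*np.sin(t),0*t+z],p)-[270,150]+.5)*k).astype(np.int32); cv2.polylines(a,[pts],True,(0,255,0),1)
cv2.imwrite('pics/q1o.png',a)
```

```text
t 20.22 p [ 0.4782 -0.0894  0.221 ] yaw -2.967 tilt [-0.0037 -0.0024] F [0.31 0.19 0.09] w 0.0651 q [ 0.58  0.08 -0.51  1.82  0.04  1.26 -1.34]
now [ 0.4785 -0.0907  0.221 ] N 2 total rot deg 0.3
[ 0.   ,  0.003, -0.001,  0.42 , -0.418, -0.115]
[ 0.   ,  0.003, -0.001,  0.42 , -0.417, -0.114]
```

View pics/q1o.png

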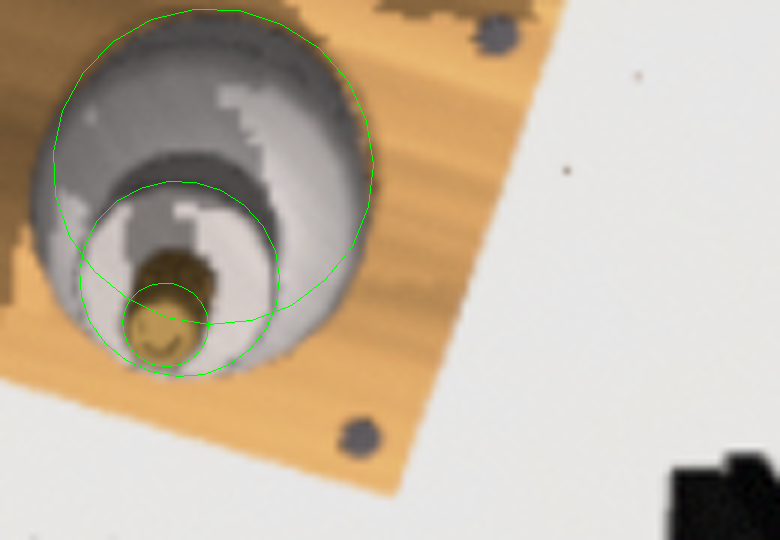

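Call:
arm_command(targets=[0,0.003,0,0.1,-0.42,-0.11,0.75,0,0,0,0.2,-0.35,-0.08,0.75,0,0,0,0.2,0,0,0.75,0,0,0,0,0,0,0.75])

```text
time: 20.6
ee_pos: [0.4802, -0.0717, 0.2069]
eef_rot: [-0.704, -0.059, 0.705, -0.061]
ft_force: [0.0, -0.4, -0.4]
width: 0.065
```

Run:
```python
from h import *
s=st();plan([0.481,-0.0692,0.107],None,n=7)
```

```text
t 20.6 p [ 0.4802 -0.0717  0.2069] yaw -2.9714 tilt [-0.0012 -0.0027] F [ 0.04 -0.44 -0.44] w 0.065 q [ 0.56  0.09 -0.53  1.85  0.05  1.22 -1.38]
now [ 0.4802 -0.0717  0.2069] N 7 total rot deg 0.2
[ 0.   ,  0.   , -0.   ,  0.571, -0.015, -0.008]
[ 0.   ,  0.   , -0.   ,  0.571, -0.014, -0.008]
[ 0.   ,  0.   , -0.   ,  0.571, -0.014, -0.008]
[ 0.   ,  0.   , -0.   ,  0.571, -0.014, -0.008]
[ 0.   ,  0.   , -0.   ,  0.571, -0.014, -0.008]
[ 0.   ,  0.   , -0.   ,  0.571, -0.014, -0.007]
[ 0.   ,  0.   , -0.   ,  0.571, -0.013, -0.007]
```

Call:
arm_command(targets=[0,0,0,0.5,-0.02,0,0.7,0,0,0,0.55,-0.02,0,0.7,0,0,0,0.55,-0.02,0,0.7,0,0,0,0.55,-0.02,0,0.7,0,0,0,0.55,-0.01,0,0.7,0,0,0,0.5,0,0,0.7,0,0,0,0.2,0,0,0.7,0,0,0,0,0,0,0.7])

```text
time: 21.27
ee_pos: [0.4803, -0.0739, 0.1161]
eef_rot: [-0.704, -0.057, 0.706, -0.058]
ft_force: [0.2, -1.3, -0.2]
width: 0.0608
```

Run:
```python
from h import *
s=st();plan([0.481,-0.0692,0.107],None,n=1)
```

```text
t 21.27 p [ 0.4803 -0.0739  0.1161] yaw -2.9776 tilt [-0.0029 -0.0018] F [ 0.16 -1.28 -0.15] w 0.0608 q [ 0.54  0.19 -0.52  1.95  0.11  1.04 -1.44]
now [ 0.4803 -0.0739  0.1161] N 1 total rot deg 0.2
[ 0.   ,  0.004, -0.002,  0.365, -0.18 , -0.061]
```

Call:
arm_command(targets=[0,0.004,0,0.15,-0.16,-0.04,0.7,0,0,0,0.15,-0.03,-0.02,0.7,0,0,0,0.03,0,0,0.7,0,0,0,0,0,0,0.7])

```text
time: 21.6
ee_pos: [0.482, -0.0691, 0.1085]
eef_rot: [0.705, 0.057, -0.704, 0.058]
ft_force: [-0.7, -0.7, -0.5]
width: 0.061
```

Run:
```python
from h import *
s=st();plan([0.481,-0.0692,0.107],None,n=1);im,p=snap("wrist","r1")
```

```text
t 21.6 p [ 0.482  -0.0691  0.1085] yaw -2.9788 tilt [ 0.002  -0.0013] F [-0.67 -0.69 -0.46] w 0.061 q [ 0.53  0.2  -0.53  1.95  0.12  1.02 -1.45]
now [ 0.482  -0.0691  0.1085] N 1 total rot deg 0.1
[-0.   , -0.002, -0.002,  0.058, -0.004,  0.038]
```

View pics/r1.png

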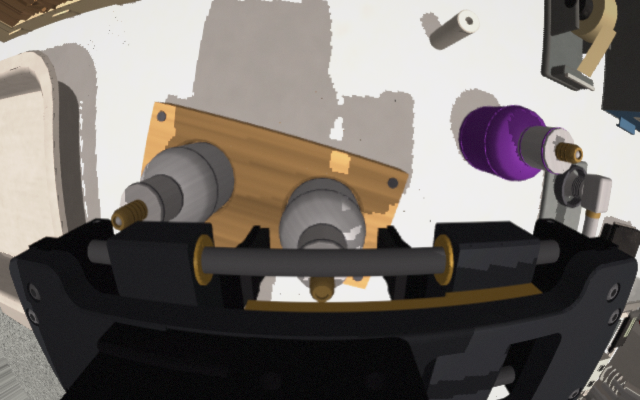

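Call:
arm_command(targets=[0,0,0,0.05,0,0.03,0,0,0,0,0,0,0,0,0,0,0,0,0,0,0,0,0,0,0,0,0,0,0,0,0,0,0,0,0,0,0,0,0,0,0,0,0,0,0,0,0,0,0,0,0,0,0,0,0,0,0,0,0,0,0,0,0], newtons=40)

```text
time: 22.4
ee_pos: [0.4819, -0.0694, 0.1085]
eef_rot: [0.706, 0.057, -0.703, 0.058]
ft_force: [-0.3, 0.5, 0.2]
width: 0.0271
```

Run:
```python
from h import *
s=st()
```

```text
t 22.4 p [ 0.4819 -0.0694  0.1085] yaw -2.9787 tilt [ 0.0042 -0.002 ] F [-0.31  0.53  0.2 ] w 0.0271 q [ 0.53  0.2  -0.53  1.96  0.12  1.01 -1.45]
```

Call:
arm_command(targets=[0,0,0,-0.2,0,0,0,0,0,0,-0.35,0,0,0,0,0,0,-0.5,0,0,0,0,0,0,-0.7,0,0,0,0,0,0,-0.85,0,0,0,0,0,0,-0.9,0,0,0,0,0,0,-0.9,0,0,0,0,0,0,-0.9,0,0,0,0,0,0,-0.9,0,0,0,0,0,0,-0.9,0,0,0,0,0,0,-0.3,0,0,0,0,0,0,0,0,0,0])

```text
time: 23.4
ee_pos: [0.4767, -0.068, 0.3044]
eef_rot: [-0.703, -0.058, 0.706, -0.058]
ft_force: [0.2, -0.7, -4.9]
width: 0.0267
```

Run:
```python
from h import *
s=st();im,p=snap("wrist","s1");print(list(p[0].round(5)),list(p[1].round(5)));im,_=snap("scene","s1s")
```

```text
t 23.4 p [ 0.4767 -0.068   0.3044] yaw -2.9767 tilt [-0.0042 -0.0001] F [ 0.2  -0.7  -4.93] w 0.0267 q [ 0.57  0.02 -0.52  1.7   0.01  1.43 -1.36]
[np.float64(0.47675), np.float64(-0.06803), np.float64(0.30436)] [np.float64(-0.70321), np.float64(-0.05831), np.float64(0.7062), np.float64(-0.05813)]
```

View pics/s1.png

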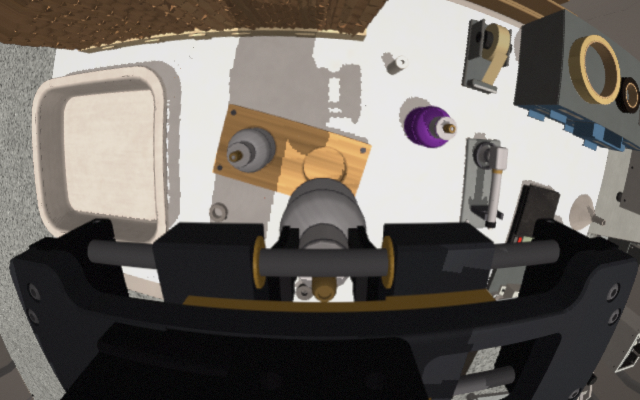

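View pics/s1s.png

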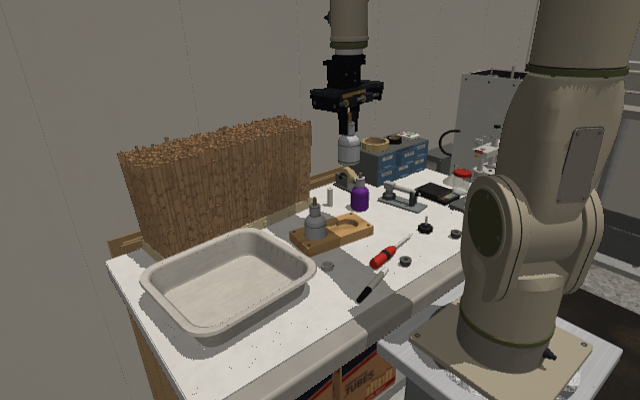

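Run:
```python
from h import *
P=(np.array([0.47675,-0.06803,0.30436]),np.array([-0.70321,-0.05831,0.7062,-0.05813]))
for uv,z in [((105,66),.065),((176,150),.065),((34,150),.065),((70,94),.006),((157,94),.006),((160,225),.006)]: print(uv,z,atz("wrist",uv,z,P).round(3))
for uv in [(228,249),(178,253),(250,278),(205,325),(152,283)]: print('scene floor',uv,atz("scene",uv,.006).round(3))
for uv,z in [((317,240),.065),((315,335),.065),((246,290),.065),((384,290),.065)]: print('side',atz("side",uv,z).round(3))
```

```text
(105, 66) 0.065 [0.592 0.272 0.065]
(176, 150) 0.065 [0.481 0.131 0.065]
(34, 150) 0.065 [0.451 0.443 0.065]
(70, 94) 0.006 [0.55  0.407 0.006]
(157, 94) 0.006 [0.555 0.205 0.006]
(160, 225) 0.006 [0.343 0.185 0.006]
scene floor (228, 249) [0.609 0.224 0.006]
scene floor (178, 253) [0.676 0.328 0.006]
scene floor (250, 278) [0.465 0.243 0.006]
scene floor (205, 325) [0.39  0.386 0.006]
scene floor (152, 283) [0.594 0.42  0.006]
side [0.456 0.162 0.065]
side [0.421 0.459 0.065]
side [0.576 0.36  0.065]
side [0.298 0.329 0.065]
```

Run:
```python
from h import *
P=(np.array([0.47675,-0.06803,0.30436]),np.array([-0.70321,-0.05831,0.7062,-0.05813]))
for uv in [(60,46),(200,42),(330,33)]: print(atz("wrist",uv,0,P).round(3))
for uv in [(232,305),(262,210)]: print(atz("side",uv,0).round(3))
plan([0.44,0.29,0.30],-2.55)
```

```text
[0.644 0.466 0.   ]
[0.64  0.147 0.   ]
[ 0.673 -0.045  0.   ]
[0.621 0.338 0.   ]
[ 0.669 -0.091  0.   ]
now [ 0.4762 -0.068   0.3023] N 16 total rot deg 24.4
[-0.034,  0.   ,  0.   ,  0.007, -0.898, -0.058]
[-0.034,  0.   ,  0.   ,  0.007, -0.896, -0.082]
[-0.034,  0.   ,  0.   ,  0.007, -0.893, -0.105]
[-0.034,  0.   ,  0.   ,  0.006, -0.89 , -0.129]
[-0.034,  0.   ,  0.   ,  0.006, -0.887, -0.153]
[-0.034,  0.   ,  0.   ,  0.006, -0.882, -0.176]
[-0.034,  0.   ,  0.   ,  0.006, -0.877, -0.2  ]
[-0.034,  0.   ,  0.   ,  0.006, -0.871, -0.223]
[-0.034,  0.   ,  0.   ,  0.006, -0.865, -0.246]
[-0.034,  0.   ,  0.   ,  0.006, -0.858, -0.269]
[-0.034,  0.   ,  0.   ,  0.006, -0.851, -0.292]
[-0.034,  0.   ,  0.   ,  0.006, -0.843, -0.315]
[-0.034,  0.   ,  0.   ,  0.006, -0.834, -0.337]
[-0.034,  0.   ,  0.   ,  0.006, -0.825, -0.359]
[-0.034,  0.   ,  0.   ,  0.006, -0.815, -0.381]
[-0.034,  0.   ,  0.   ,  0.006, -0.804, -0.403]
```

Call:
arm_command(targets=[-0.034,0,0,0,-0.5,-0.05,0,-0.034,0,0,0,-0.8,-0.08,0,-0.034,0,0,0,-0.88,-0.1,0,-0.034,0,0,0,-0.88,-0.13,0,-0.034,0,0,0,-0.88,-0.15,0,-0.034,0,0,0,-0.88,-0.18,0,-0.034,0,0,0,-0.87,-0.2,0,-0.034,0,0,0,-0.87,-0.22,0])

```text
time: 24.17
ee_pos: [0.4517, 0.1136, 0.2953]
eef_rot: [-0.687, -0.142, 0.699, -0.139]
ft_force: [0.6, 0.5, -4.5]
width: 0.027
```

Run:
```python
from h import *
st();plan([0.44,0.29,0.29],-2.55)
```

```text
t 24.17 p [0.4517 0.1136 0.2953] yaw -2.7418 tilt [-0.0183  0.0017] F [ 0.56  0.55 -4.49] w 0.027 q [ 0.38  0.   -0.71  1.74 -0.01  1.42 -1.5 ]
now [0.4517 0.1136 0.2953] N 8 total rot deg 11.0
[-0.031,  0.002,  0.002,  0.029, -0.835, -0.29 ]
[-0.031,  0.002,  0.002,  0.029, -0.828, -0.31 ]
[-0.031,  0.002,  0.002,  0.028, -0.82 , -0.329]
[-0.031,  0.002,  0.002,  0.028, -0.812, -0.349]
[-0.031,  0.002,  0.002,  0.027, -0.804, -0.368]
[-0.031,  0.002,  0.002,  0.027, -0.795, -0.387]
[-0.031,  0.002,  0.002,  0.027, -0.785, -0.406]
[-0.031,  0.002,  0.002,  0.027, -0.775, -0.425]
```

Call:
arm_command(targets=[-0.031,0.002,0,0.02,-0.83,-0.29,0,-0.031,0.002,0,0.02,-0.83,-0.31,0,-0.031,0.002,0,0.02,-0.82,-0.33,0,-0.031,0.002,0,0.02,-0.81,-0.35,0,-0.031,0.002,0,0.02,-0.8,-0.37,0,-0.031,0,0,0.02,-0.7,-0.36,0,-0.031,0,0,0.02,-0.5,-0.28,0,0,0,0,0,-0.2,-0.1,0,0,0,0,0,0,0,0])

```text
time: 24.92
ee_pos: [0.4201, 0.2968, 0.2905]
eef_rot: [-0.668, -0.222, 0.677, -0.213]
ft_force: [0.6, 0.6, -4.0]
width: 0.0273
```

Run:
```python
from h import *
st();im,p=snap("wrist","t1");print(list(p[0].round(5)),list(p[1].round(5)));snap("scene","t1s");plan([0.44,0.29,0.2],-2.55)
```

```text
t 24.92 p [0.4201 0.2968 0.2905] yaw -2.5172 tilt [-0.0163  0.0085] F [ 0.62  0.58 -4.04] w 0.0273 q [ 0.13  0.16 -0.9   1.63  0.11  1.42 -1.73]
[np.float64(0.42006), np.float64(0.29677), np.float64(0.2905)] [np.float64(-0.66834), np.float64(-0.22179), np.float64(0.67746), np.float64(-0.21255)]
now [0.4211 0.2948 0.2906] N 5 total rot deg 2.0
[ 0.008,  0.002,  0.004,  0.722,  0.13 , -0.107]
[ 0.008,  0.002,  0.004,  0.722,  0.128, -0.106]
[ 0.008,  0.002,  0.004,  0.723,  0.125, -0.106]
[ 0.008,  0.002,  0.004,  0.723,  0.122, -0.105]
[ 0.008,  0.002,  0.004,  0.724,  0.119, -0.105]
```

View pics/t1.png

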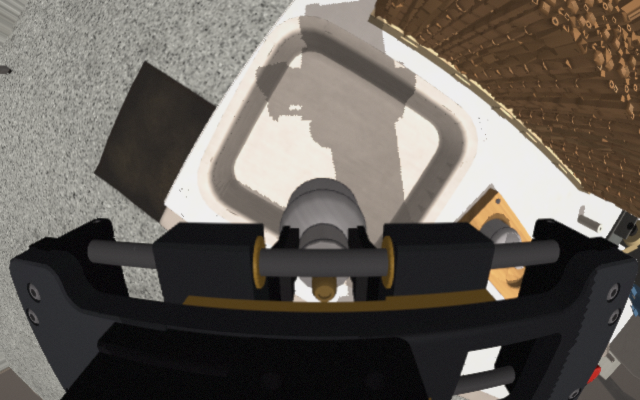

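View pics/t1s.png

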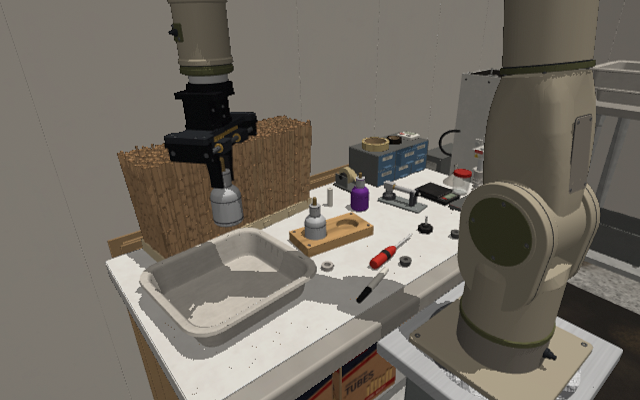

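Run:
```python
from h import *
P=(np.array([0.42006,0.29677,0.2905]),np.array([-0.66834,-0.22179,0.67746,-0.21255]))
for uv,z in [((235,165),.006),((300,50),.006),((437,130),.006),((411,92),.006),((290,15),.065),((480,140),.065),((200,160),.065)]: print(uv,z,atz("wrist",uv,z,P).round(3))
t=np.array([(sx*.1,sy*.1,.006) for sx,sy in [(-1,-1),(-1,1),(1,1),(1,-1)]])
im=cv2.imread('pics/t1.png')
for c,a,col in [((.445,.3),.1,(0,255,0)),((.445,.3),.17,(0,0,255))]:
    R=np.array([[np.cos(a),-np.sin(a),0],[np.sin(a),np.cos(a),0],[0,0,1]])
    f=np.linspace(0,1,9)[:,None]
    L=np.vstack([t[i]*(1-f)+t[(i+1)%4]*f for i in range(4)])
    cv2.polylines(im,[proj("wrist",L@R.T+[*c,0],P).astype(np.int32)],True,col,1)
    L=L*[1.405,1.505,0]+[0,0,.065]
    cv2.polylines(im,[proj("wrist",L@R.T+[*c,0],P).astype(np.int32)],True,col,1)
cv2.imwrite('pics/t1o.png',im)
```

```text
(235, 165) 0.006 [0.349 0.406 0.006]
(300, 50) 0.006 [0.534 0.423 0.006]
(437, 130) 0.006 [0.56  0.204 0.006]
(411, 92) 0.006 [0.578 0.266 0.006]
(290, 15) 0.065 [0.556 0.447 0.065]
(480, 140) 0.065 [0.577 0.167 0.065]
(200, 160) 0.065 [0.346 0.439 0.065]
```

View pics/t1o.png

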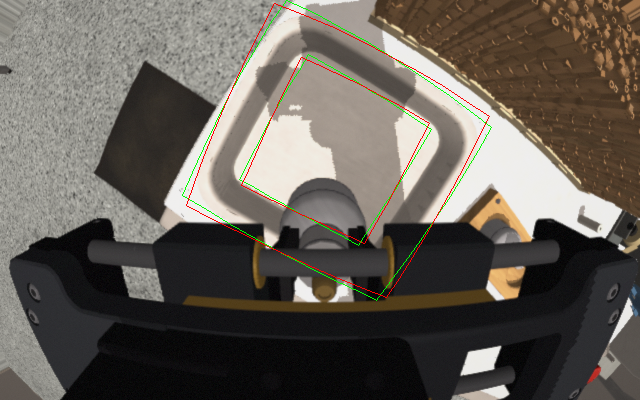

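Run:
```python
from h import *
plan([0.443,0.297,0.13],-2.53,n=8)
```

```text
now [0.4211 0.2948 0.2906] N 8 total rot deg 1.2
[ 0.002,  0.001,  0.002,  0.801,  0.067, -0.102]
[ 0.002,  0.001,  0.002,  0.801,  0.066, -0.101]
[ 0.002,  0.001,  0.002,  0.801,  0.064, -0.101]
[ 0.002,  0.001,  0.002,  0.802,  0.062, -0.1  ]
[ 0.002,  0.001,  0.002,  0.802,  0.061, -0.099]
[ 0.002,  0.001,  0.002,  0.802,  0.059, -0.098]
[ 0.002,  0.001,  0.002,  0.802,  0.057, -0.098]
[ 0.002,  0.001,  0.002,  0.803,  0.056, -0.097]
```

Call:
arm_command(targets=[0.002,0.002,0.002,0.5,0.07,-0.12,0,0.002,0.002,0.002,0.8,0.07,-0.12,0,0.002,0.002,0.002,0.8,0.06,-0.12,0,0.002,0.002,0.002,0.8,0.06,-0.12,0,0.002,0.002,0.002,0.8,0.06,-0.1,0,0.002,0,0.002,0.8,0.06,-0.1,0,0.002,0,0,0.6,0.05,-0.08,0,0,0,0,0.3,0,0,0,0,0,0,0,0,0,0])

```text
time: 25.77
ee_pos: [0.4472, 0.2857, 0.1432]
eef_rot: [-0.676, -0.205, 0.677, -0.207]
ft_force: [-1.3, -0.6, -5.1]
width: 0.0274
```

Run:
```python
from h import *
st();plan([0.443,0.297,0.107],-2.53,n=4)
```

```text
t 25.77 p [0.4472 0.2857 0.1432] yaw -2.5512 tilt [-0.0004 -0.0027] F [-1.27 -0.58 -5.09] w 0.0274 q [ 0.08  0.32 -0.85  1.8   0.27  1.14 -1.84]
now [0.4472 0.2857 0.1432] N 4 total rot deg 1.2
[-0.007,  0.001, -0.001,  0.361, -0.118, -0.029]
[-0.007,  0.001, -0.001,  0.361, -0.117, -0.029]
[-0.007,  0.001, -0.001,  0.362, -0.117, -0.03 ]
[-0.007,  0.001, -0.001,  0.362, -0.117, -0.03 ]
```

Position in the pan is fine; going straight down.

Call:
arm_command(targets=[0,0,0,0.35,-0.1,0,0,0,0,0,0.35,-0.08,0,0,0,0,0,0.3,-0.04,0,0,0,0,0,0.15,0,0,0,0,0,0,0,0,0,0])

```text
time: 26.18
ee_pos: [0.445, 0.2896, 0.113]
eef_rot: [0.677, 0.204, -0.676, 0.206]
ft_force: [-0.5, 0.6, -4.7]
width: 0.0275
```

Run:
```python
from h import *
st()
```

```text
t 26.18 p [0.445  0.2896 0.113 ] yaw -2.5541 tilt [ 0.0021 -0.0025] F [-0.54  0.6  -4.75] w 0.0275 q [ 0.05  0.36 -0.83  1.83  0.3   1.08 -1.88]
```

Call:
arm_command(targets=[0,0,0,0.12,0,0,0,0,0,0,0.08,0,0,0,0,0,0,0.06,0,0,0,0,0,0,0,0,0,0])

```text
time: 26.52
ee_pos: [0.4455, 0.2903, 0.1069]
eef_rot: [0.678, 0.204, -0.676, 0.206]
ft_force: [0.6, -0.3, -4.8]
width: 0.0269
```

Run:
```python
from h import *
st()
```

```text
t 26.52 p [0.4455 0.2903 0.1069] yaw -2.5537 tilt [ 0.0037 -0.0016] F [ 0.57 -0.28 -4.78] w 0.0269 q [ 0.05  0.37 -0.83  1.83  0.31  1.07 -1.88]
```

Call:
arm_command(targets=[0,0,0,0.06,0,0,0,0,0,0,0.05,0,0,0,0,0,0,0,0,0,0])

```text
time: 26.77
ee_pos: [0.4458, 0.2904, 0.1044]
eef_rot: [0.678, 0.204, -0.675, 0.206]
ft_force: [-0.4, 0.8, -4.9]
width: 0.0271
```

Run:
```python
from h import *
st()
```

```text
t 26.77 p [0.4458 0.2904 0.1044] yaw -2.5538 tilt [ 0.0046 -0.0012] F [-0.36  0.81 -4.93] w 0.0271 q [ 0.04  0.37 -0.83  1.84  0.31  1.07 -1.89]
```

Call:
arm_command(targets=[0,0,0,0.06,0,0,0,0,0,0,0,0,0,0])

```text
time: 26.93
ee_pos: [0.446, 0.2904, 0.1029]
eef_rot: [0.678, 0.204, -0.675, 0.206]
ft_force: [-0.5, 0.2, -4.4]
width: 0.027
```

Call:
arm_command(targets=[0,0,0,0.06,0,0,0,0,0,0,0,0,0,0])

```text
time: 27.1
ee_pos: [0.4462, 0.2907, 0.1016]
eef_rot: [0.679, 0.204, -0.675, 0.206]
ft_force: [0.4, 1.0, -3.6]
width: 0.0269
```

Run:
```python
from h import *
st();snap("side","u1d");im,_=snap("scene","u1s");crop(im,'u1',130,330,150,330,4);
```

```text
t 27.1 p [0.4462 0.2907 0.1016] yaw -2.5538 tilt [ 0.0056 -0.0006] F [ 0.4   1.   -3.63] w 0.0269 q [ 0.04  0.38 -0.82  1.84  0.32  1.06 -1.89]
```

View pics/u1d.png

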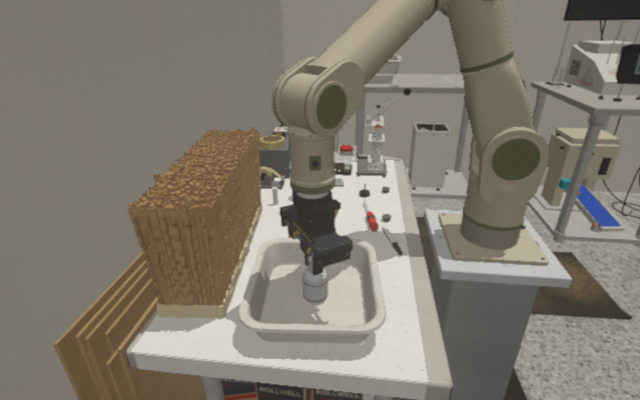

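Call:
arm_command(targets=[0,0,0,0.06,0,0,0,0,0,0,0,0,0,0])

```text
time: 27.37
ee_pos: [0.4471, 0.2917, 0.1018]
eef_rot: [0.68, 0.204, -0.674, 0.205]
ft_force: [-0.4, 0.2, -3.9]
width: 0.027
```

Call:
arm_command(targets=[0,0,0,0.06,0,0,0,0,0,0,0,0,0,0])

```text
time: 27.53
ee_pos: [0.4479, 0.2927, 0.1016]
eef_rot: [0.681, 0.205, -0.673, 0.205]
ft_force: [-0.0, -0.8, -3.8]
width: 0.0271
```

Call:
arm_command(targets=[0,-0.01,0,0.1,0.02,0.03,0,0,0,0,0,0,0,0])

```text
time: 27.7
ee_pos: [0.4494, 0.2942, 0.1018]
eef_rot: [0.68, 0.205, -0.674, 0.205]
ft_force: [-0.1, -0.5, -4.4]
width: 0.0273
```

Run:
```python
from h import *
st()
```

```text
t 27.7 p [0.4494 0.2942 0.1018] yaw -2.5531 tilt [0.0085 0.0014] F [-0.11 -0.48 -4.36] w 0.0273 q [ 0.04  0.38 -0.82  1.83  0.32  1.06 -1.89]
```

Run:
```python
from h import *
s=st();print(s["joint_torque"].round(2),s["torque"].round(3),s["joint_vel"].round(4));im,_=snap("scene","v1s");crop(im,'v1',130,330,150,330,4)
im,_=snap("side","v1d");crop(im,'v1b',230,400,170,340,4);snap("wrist","v1w")
```

```text
t 27.7 p [0.4494 0.2942 0.1018] yaw -2.5531 tilt [0.0085 0.0014] F [-0.11 -0.48 -4.36] w 0.0273 q [ 0.04  0.38 -0.82  1.83  0.32  1.06 -1.89]
[-2.300e-01 -5.116e+01 -1.076e+01 -3.551e+01 -1.000e-02  2.000e-02
 -2.000e-02] [-0.05  -0.044  0.02 ] [-0.0003 -0.0122 -0.0021 -0.0044 -0.0057 -0.0126  0.0014]
```

View pics/v1.png

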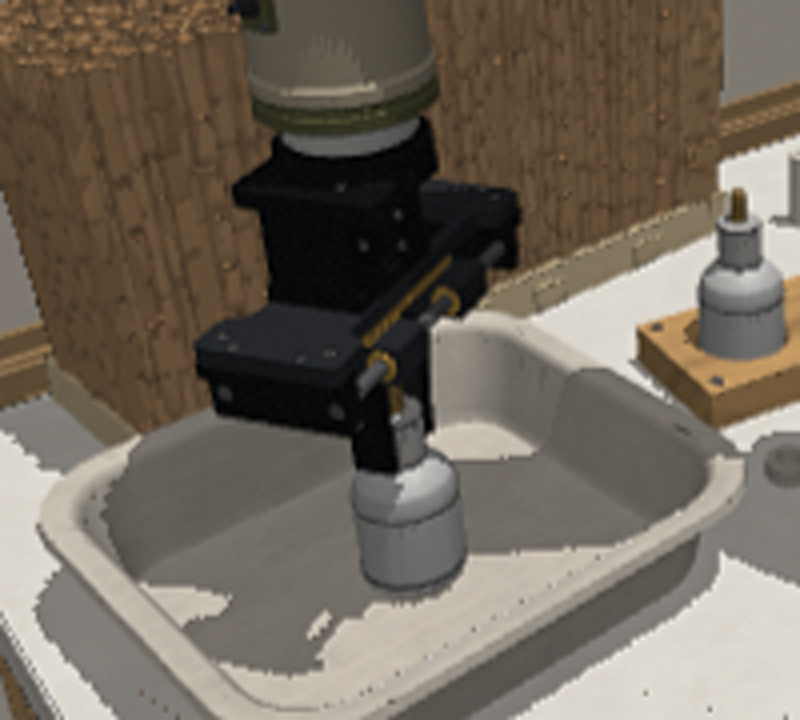

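View pics/v1b.png

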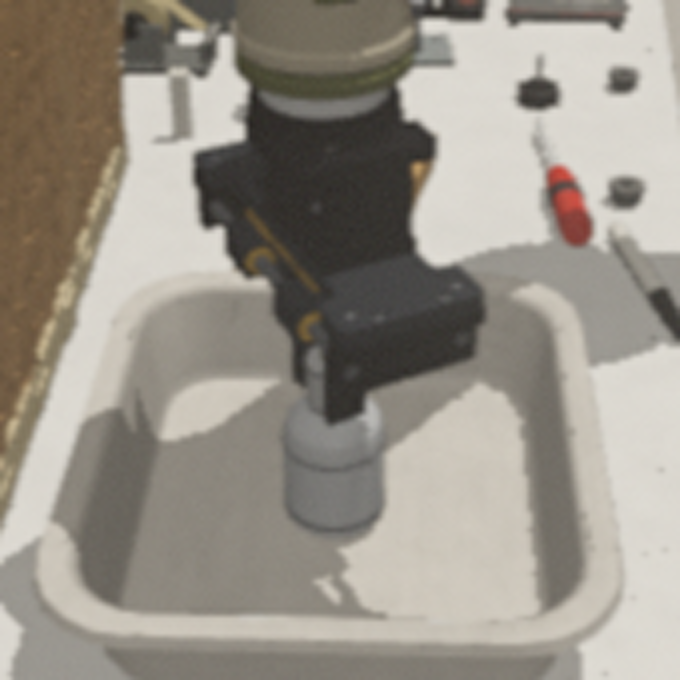

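View pics/v1w.png

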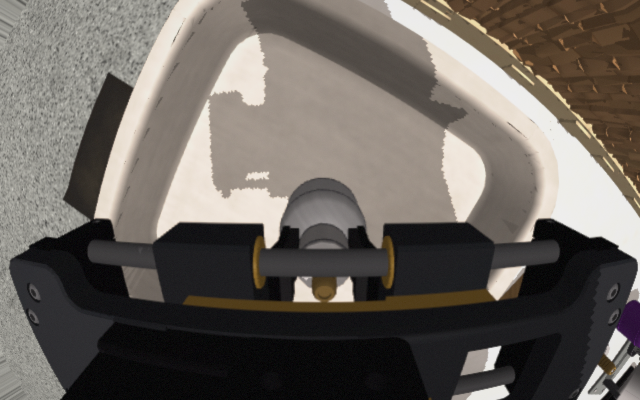

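Call:
arm_command(targets=[0,0,0,0,0,0,0.6,0,0,0,0,0,0,0.6,0,0,0,0,0,0,0.6,0,0,0,0,0,0,0.6,0,0,0,0,0,0,0.6,0,0,0,0,0,0,0.6])

```text
time: 28.35
ee_pos: [0.4484, 0.2927, 0.1001]
eef_rot: [0.679, 0.204, -0.675, 0.206]
ft_force: [-0.8, -0.1, 0.4]
width: 0.0511
```

Call:
arm_command(targets=[0,0,0,-0.2,0,0,0.8,0,0,0,-0.4,0,0,0.8,0,0,0,-0.7,0,0,0.8,0,0,0,-0.9,0,0,0.8,0,0,0,-0.9,0,0,0.8,0,0,0,-0.9,0,0,0.8,0,0,0,-0.9,0,0,0.8,0,0,0,-0.9,0,0,0.8,0,0,0,-0.9,0,0,0.8,0,0,0,-0.3,0,0,0.8,0,0,0,0,0,0,0.8])

```text
time: 29.27
ee_pos: [0.4451, 0.2934, 0.2903]
eef_rot: [0.679, 0.205, -0.674, 0.207]
ft_force: [-0.1, 0.4, 0.7]
width: 0.0695
```

Run:
```python
from h import *
st();im,p=snap("wrist","w1");print(list(p[0].round(5)),list(p[1].round(5)));im,_=snap("scene","w1s");im,_=snap("side","w1d");crop(im,'w1b',230,400,170,340,4)
```

```text
t 29.27 p [0.4451 0.2934 0.2903] yaw -2.5502 tilt [0.0068 0.0004] F [-0.06  0.42  0.69] w 0.0695 q [ 0.11  0.19 -0.88  1.6   0.16  1.41 -1.76]
[np.float64(0.44513), np.float64(0.29344), np.float64(0.29033)] [np.float64(0.67875), np.float64(0.20549), np.float64(-0.67409), np.float64(0.20659)]
```

View pics/w1.png

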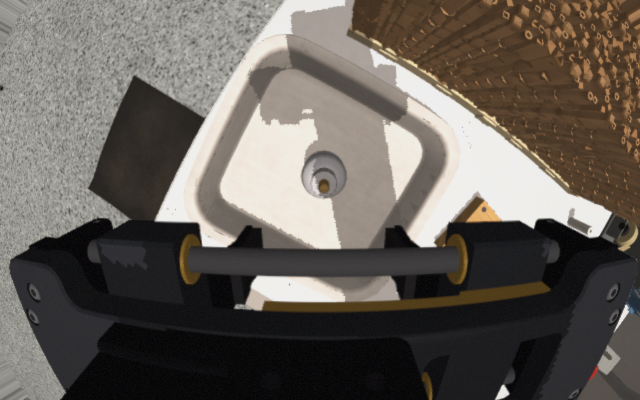

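View pics/w1s.png

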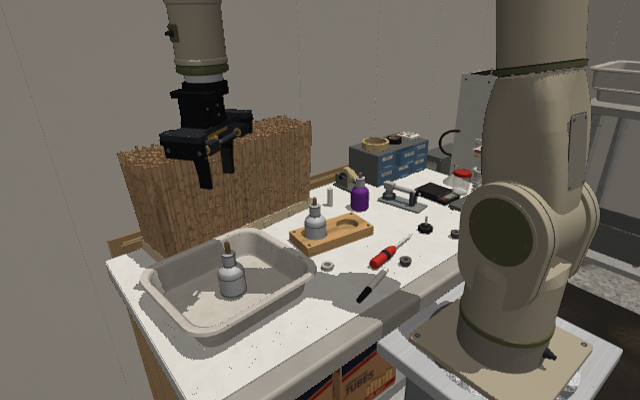

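View pics/w1b.png

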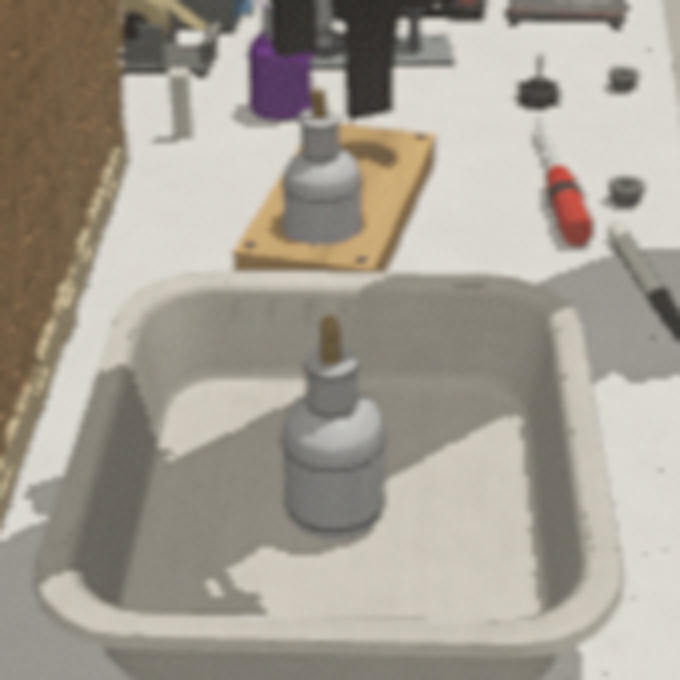

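Run:
```python
from h import *
a=cv2.imread('pics/a_scene.png').astype(int);b=cv2.imread('pics/w1s.png').astype(int)
A=cv2.imread('pics/a_scene.png')[170:290,270:470];B=cv2.imread('pics/w1s.png')[170:290,270:470]
cv2.imwrite('pics/x1.png',np.vstack([cv2.resize(A,None,fx=2.5,fy=2.5),cv2.resize(B,None,fx=2.5,fy=2.5)]))
im=cv2.imread('pics/w1.png');crop(im,'x2',295,355,140,220,8)
P=(np.array([0.44513,0.29344,0.29033]),np.array([0.67875,0.20549,-0.67409,0.20659]))
print(atz("wrist",(324,187),.131,P))
```

```text
[0.44995187 0.29444604 0.131     ]
```

View pics/x1.png

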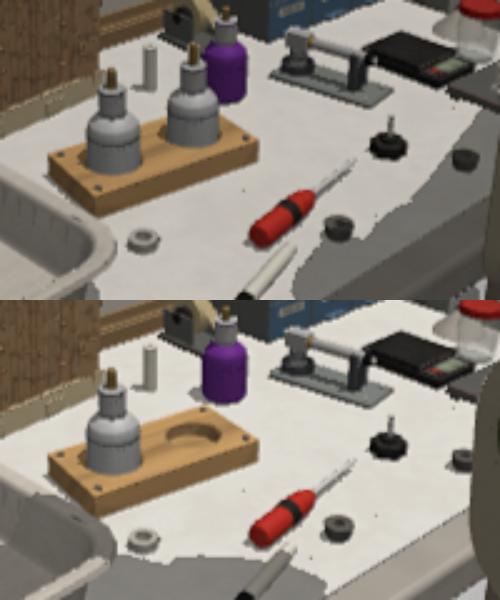

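View pics/x2.png

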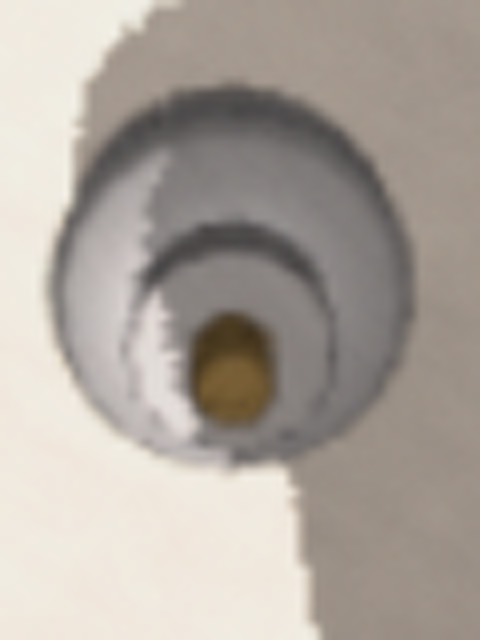

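Run:
```python
from bench import *
print(close_job())
```

```text
the job is handed in; nothing more can be done
None
```

I gauged the bottle on the rack's right side (robot's view; I don't know whether it is bottle_1 or bottle_2), found it flat, and set it upright in the pan. The gauge is back on its stand, and I handed the job in at about 29.4 s.

**Gauging:** For the last 0.8 s on the valve the push stayed between about 12 and 15.5 N (worked out from the wrist force), with the tool within 0.02 rad of upright. The rod's white end stood out only a few millimetres in the scene picture. After I lifted off, the check ball was no longer visible in that stem's tip, while the other bottle's white ball still showed. I took that as enough and did not gauge the other bottle.

**Last checks:**
- **Flat bottle:** it stands upright in the pan at about (0.450, 0.294), within about 10 mm of the pan's estimated centre.
- **Gauge:** in the last scene picture it sits as it did at the start, chuck in the cup and barrel in the fork.
- **Other things:** the good bottle in its nest, collar, knob and post show no visible movement between the first and last pictures. The gripper is clear of everything.

**What disagreed:**
- My first press drifted about 2 mm in x, so I backed off and pressed again. Drift came back on the second press, to about 4 mm off the bottle's axis at worst.
- At set-down, the tool stopped about 3 mm lower than I had worked out, and the wrist force barely changed. I took this as the bottle resting on the pan floor, and after release it stood steady.

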